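Fit the magnet coils by the microscope and restore power

ROBOT

A 6-joint arm with a two-finger parallel gripper is mounted at the origin on the work surface. World frame = base frame: x ahead of the robot, y to its left, z up, the work surface at z = 0. Lengths are in m, angles in rad, forces in N, time in s.
With the tool pointing down it reaches from about 0.375 to 0.75 m from the base axis. Payload 9 kg.
Tool frame: the origin (TCP) lies between the finger pads; the fingertips stand 8 mm ahead of it and the grasp point (between the pads) lies 11 mm behind it; x points along the fingers, y is the direction in which the jaws open and shut, and the axes are right-handed (so a half turn about x gives the same grasp; the last joint's range is limited). The gripper opens to 85 mm and grips with 20 to 120 N. Pads are 22 mm wide; open, the fingers measure 114 mm over their backs; the gripper's body (76 mm by 85 mm) begins 54 mm behind the grasp point. The pads swing forward as they close: fully open they stand 13 mm farther back than shut.
Start: joints at [-1.447, 0.104, 0.097, 1.564, 0, 1.353], TCP at [0.201, -0.565, 0.239] pointing down, gripper open.
Joint ranges: [-2.99, 2.99], [-0.84, 1.86], [-1.1, 1.16], [-1.84, 2.11], [-1.51, 1.56], [-3.14, 3.14]. Speed limits (rad/s): [2.22, 2.22, 2.57, 3.14, 3.14, 3.14].

INTERFACE

Orientations are given as a rotation vector (axis times angle).
In Python, from cell import arm gives the robot as it stands.
- The arm moves only by the shell command python3 -m crank 'ROWS' [FORCE]. ROWS is text: rows parted by semicolons, each of 7 numbers parted by spaces: the shift along the tool's x, y, z in units of 200 mm (1.0 is 200 mm), then the turn, a rotation vector about the tool's x, y, z in units of 120 degrees (1.0 is 120 degrees), then the closure, from -1 (fully open) to 1 (shut). A call has 1 to 5 rows; each row is the pose to reach, as a shift and turn from the pose commanded when the call began, along the tool's axes at that moment; what a row does not reach only later rows make up. A row lasts 1/12 s, in which the tool goes at most 41.7 mm and 7.16 degrees, less where a joint would pass 70% of its speed; a pose out of reach is approached as far as the arm can. A call with a number of a shift or a turn outside -1 to 1 is refused whole. A call with a gripper value outside its range is refused whole. The fingers move at their own pace and stop on an object; FORCE is the grip in N (left out, the last holds). Time passes only in rows, so rows that repeat a pose let the fingers close. It gives the time, the measured TCP pose, the force and the opening at its end, in the units of the state.
- arm.get_obs(): the state, without advancing time (a new reading comes with each control period).
- arm.capture(name): name is "side" or "top" or "wrist"; returns a dict with "pixels" (400x640x3 uint8, blue, green, red), "fx", "fy", "cx", "cy" (pixels), "R" (3x3) and "t" (3): a world point X has camera coordinates R X + t; the wrist camera has in their place "hand_eye" (4x4, takes a point from camera to tool coordinates, whose origin is the TCP and whose axes are the tool frame's). Camera axes: x right, y down, z forward; pixel columns grow to the right and rows downward; lengths in m; the calibration is good to about 2 mm. The wrist camera is an equidistant fisheye: a pixel r from the principal point sees the ray r / f radians off the axis. A picture is of the moment at which its call begins: read the wrist's pose just before it. There is no depth.
- arm.sign_off(): hands the job in, once; it reports no verdict.
The state is a dict: "time": time; "joints": joint angles; "joint_velocities": joint speeds; "tau": joint torques, N m; "position": TCP position; "ee_rot": TCP orientation; "ft_force": force on the tool from outside, world axes, zero at the start; "torque": the same for the moment, N m; "finger_gap": finger opening in m.
Only numpy, scipy, OpenCV 4.12 (cv2) and the standard library are available. Lean on these libraries where they do the work, as an engineer would, in place of code of your own. Each camera call takes 0.05 s, during which the arm holds its last target. There are 200 camera calls.

TASK

Make the coil supply safe by throwing its lever off (towards the robot); only then lift each wound coil off its spindle, set it flat in the seat of its own colour on the magnet base, and push one of the loose cores down through the coil into the hole beneath until its shoulder rests on the coil. When every coil has its core, stand the sample pot on the base's white disc, and last of all throw the supply lever back on (away from the robot). Leave the objective, the amber jar and the screwdriver alone.

Things in the scene. Friction and masses are not known exactly. Their poses are not given: they have to be found in the camera images.
- base: magnet base: fixed dark-grey plate 170 (x) by 260 (y) by 20 mm high on the table, origin at the centre of its underside, x to its far side. Three coloured seats 80 mm apart in a row along y on its far half (blue at -y, red in the middle, yellow at +y; 35 mm to +x of the centre), and a white disc on its near half
- seat_blue (a point): the blue seat of the magnet base: this point is the centre of the mouth of the seat's hole, on the plate's top face. The blue rim (58 mm inside and 64 mm outside diameter, 3 mm high) stands round a flat floor of the same colour with, at its centre, a blind round hole of 15 mm diameter, 17 mm deep, with a small chamfer. z up, x and y are those of the base
- seat_red (a point): the red seat of the magnet base: this point is the centre of the mouth of the seat's hole, on the plate's top face. The red rim (58 mm inside and 64 mm outside diameter, 3 mm high) stands round a flat floor of the same colour with, at its centre, a blind round hole of 15 mm diameter, 17 mm deep, with a small chamfer. z up, x and y are those of the base
- seat_yellow (a point): the yellow seat of the magnet base: this point is the centre of the mouth of the seat's hole, on the plate's top face. The yellow rim (58 mm inside and 64 mm outside diameter, 3 mm high) stands round a flat floor of the same colour with, at its centre, a blind round hole of 15 mm diameter, 17 mm deep, with a small chamfer. z up, x and y are those of the base
- disc (a point): centre of the flat white disc (54 mm diameter, flush) on the top face of the magnet base, 75 mm to -x of the red seat; the sample pot's final place
- coil_rack: fixed wooden rack 240 (x) by 85 (y) by 12 mm high, origin at the centre of its underside. Three upright steel spindles of 12 mm diameter, 75 mm apart along its x, reach 72 mm above the table; a spindle may be empty
- coil_blue_mid (a point): coil with copper winding and blue top and bottom flanges: a ring 52 mm in outer diameter (flush all the way up), 44 mm high, with a vertical through bore of 18 mm; about 0.16 kg. This point is its centre, half-way up. z along its bore. It starts on one of the three spindles (any), standing on the rack's top face; not every coil is there in every run
- coil_red_mid (a point): coil with copper winding and red top and bottom flanges: a ring 52 mm in outer diameter (flush all the way up), 44 mm high, with a vertical through bore of 18 mm; about 0.16 kg. This point is its centre, half-way up. z along its bore. It starts on one of the three spindles (any), standing on the rack's top face; not every coil is there in every run
- coil_yellow_mid (a point): coil with copper winding and yellow top and bottom flanges: a ring 52 mm in outer diameter (flush all the way up), 44 mm high, with a vertical through bore of 18 mm; about 0.16 kg. This point is its centre, half-way up. z along its bore. It starts on one of the three spindles (any), standing on the rack's top face; not every coil is there in every run
- core_stand: fixed grey stand 170 (x) by 50 (y; its foot is 70) by 64 mm high, origin at the centre of its underside: a bridge with three holes of 16 mm diameter, 55 mm apart along its x, in which the cores hang
- core0_head (a point): loose core: a steel shank of 12 mm diameter and 58 mm long with a tapered tip, below a black round head of 22 mm diameter and 36 mm high; 94 mm in all, about 90 g. This point is the centre of the head, half-way up it: the shoulder (head's underside) is 18 mm below it, the tip 76 mm below it. z from tip to head. It starts upright in the core stand, shoulder on the stand's top. The three cores are alike and fit every coil; spare ones may stay in the stand
- core1_head (a point): loose core: a steel shank of 12 mm diameter and 58 mm long with a tapered tip, below a black round head of 22 mm diameter and 36 mm high; 94 mm in all, about 90 g. This point is the centre of the head, half-way up it: the shoulder (head's underside) is 18 mm below it, the tip 76 mm below it. z from tip to head. It starts upright in the core stand, shoulder on the stand's top. The three cores are alike and fit every coil; spare ones may stay in the stand
- core2_head (a point): loose core: a steel shank of 12 mm diameter and 58 mm long with a tapered tip, below a black round head of 22 mm diameter and 36 mm high; 94 mm in all, about 90 g. This point is the centre of the head, half-way up it: the shoulder (head's underside) is 18 mm below it, the tip 76 mm below it. z from tip to head. It starts upright in the core stand, shoulder on the stand's top. The three cores are alike and fit every coil; spare ones may stay in the stand
- isolator (a joint): the supply's lever, rad: 0 = off, fully over to the supply's -x side (towards the robot); 1.0 = on, fully over to its +x side (away from the robot). Stays where it is left; about 1 N at the ball moves it
- isolator_tip (a point): centre of the red ball (26 mm diameter) at the end of the supply's steel lever. The lever swings in the supply's x-z plane on a pivot 80 mm from this point (lever angle 0.5 rad either side of upright), so the ball moves 38 mm either side of the pivot; the ball's centre is about 142 mm above the table at either end of the swing
- supply: fixed white supply box 130 (x) by 110 (y) by 50 mm high, origin at the centre of its underside; the lever's pivot is above its centre, 72 mm over the table, on a grey block (70 by 50 mm, its top 75 mm over the table). A green strip marks the on side (+x), a grey strip the off side
- pot_mid (a point): closed white sample pot, upright cylinder 50 mm in diameter and 30 mm high with a glass lid, about 90 g; this point is its centre, half-way up
- pot: the sample pot again, origin at the centre of its underside
- objective: bystander: upright steel lens barrel, 30 mm diameter, 46 mm high; origin at the centre of its underside
- jar: bystander: amber jar, 44 mm diameter, 55 mm high; origin at the centre of its underside
- driver: bystander: screwdriver 170 mm long lying on the table
Mind the look-alikes: they are no part of the job. Leave any turquoise look-alike of the part that bears coil_red_mid alone. What is shaped like the part that bears core0_head but brown is not meant.

How it is judged:
By the outcome, as a careful person would: the job done as asked, in the order asked, and still so for the second after the job is handed in, with the robot touching nothing.
Of coil_blue, coil_red, coil_yellow only 2 to 3 are there at a start; the rules pass over those that are not, and their reading is None.
At some moment in a run one of pot may be knocked a few centimetres aside while the robot is not near it.
It also fails if it takes over 210 s, if anything falls off the work surface, if the arm or the gripper's body presses on something with over 40 N, if the wrist force passes 120 N, or if a joint passes its speed limit or range.

## Working session

There is one attempt and no reset: what is moved stays moved. The work goes in short steps, Python scripts to look and compute and a shell command to move; the robot and the scene stay as the last step left them, time stands still between calls to the robot, and variables do not carry over. Pictures are saved under pics/ and viewed, about 12 in all and at most 16, crops included, and the job is handed in when it is done.

```bash
ls; mkdir -p pics
cat > h.py <<'E'
import numpy as np, cv2
from cell import arm
from scipy.spatial.transform import Rotation as Rn
def ray(c,u,v):
    d=np.array([(u-c['cx'])/c['fx'],(v-c['cy'])/c['fy'],1.]); R=np.array(c['R']);t=np.array(c['t'])
    return -R.T@t, R.T@d
def onz(c,u,v,z):
    o,d=ray(c,u,v); return o+d*(z-o[2])/d[2]
def proj(c,X):
    p=np.array(c['R'])@np.array(X)+np.array(c['t']); return c['fx']*p[0]/p[2]+c['cx'],c['fy']*p[1]/p[2]+c['cy']
def wonz(c,ob,u,v,z):
    H=np.array(c['hand_eye']); dx,dy=(u-c['cx'])/c['fx'],(v-c['cy'])/c['fy']; r=np.hypot(dx,dy)
    s=np.sin(r)/r if r>0 else 1; d=np.array([dx*s,dy*s,np.cos(r)])
    R=Rn.from_rotvec(ob['ee_rot']).as_matrix(); o=R@H[:3,3]+ob['position']; d=R@H[:3,:3]@d
    return o+d*(z-o[2])/d[2]
def wproj(c,ob,X):
    H=np.array(c['hand_eye']);R=Rn.from_rotvec(ob['ee_rot']).as_matrix()
    p=H[:3,:3].T@(R.T@(np.array(X)-ob['position'])-H[:3,3]); q=np.hypot(p[0],p[1]);th=np.arctan2(q,p[2])
    return c['fx']*th*p[0]/q+c['cx'],c['fy']*th*p[1]/q+c['cy']
def togo(X,yaw=None):
    """rows for moving TCP to X, jaw dir yaw (world)"""
    ob=arm.get_obs();R=Rn.from_rotvec(ob['ee_rot'])
    s=R.inv().apply(np.array(X)-ob['position'])/.2
    print('pos',np.round(ob['position'],4),'tool y',np.round(R.as_matrix()[:,1],3),'shift',np.round(s,3))
E
python3 - <<'E'
from h import *
for n in ('side','top','wrist'):
    c=arm.capture(n); cv2.imwrite(f'pics/a_{n}.png',c['pixels']); print(n,{k:np.round(v,3).tolist() for k,v in c.items() if k!='pixels'})
o=arm.get_obs();print({k:np.round(v,3).tolist() for k,v in o.items()}); print(Rn.from_rotvec(o['ee_rot']).as_matrix().round(3))
E
```

```text
pics
side {'fx': 503.17, 'fy': 503.17, 'cx': 316.557, 'cy': 205.824, 'R': [[0.98, -0.198, 0.015], [-0.123, -0.666, -0.736], [0.155, 0.719, -0.677]], 't': [-0.575, 0.18, 1.382]}
top {'fx': 370.284, 'fy': 370.284, 'cx': 318.232, 'cy': 195.925, 'R': [[0.012, -1.0, 0.017], [-0.997, -0.013, -0.071], [0.071, -0.016, -0.997]], 't': [0.025, 0.588, 1.166]}
wrist {'fx': 309.707, 'fy': 309.707, 'cx': 315.559, 'cy': 202.494, 'hand_eye': [[0.001, -0.283, 0.959, -0.134], [1.0, -0.001, -0.001, -0.0], [0.001, 0.959, 0.283, -0.072], [0.0, 0.0, 0.0, 1.0]]}
{'time': 0.15, 'joints': [-1.447, 0.105, 0.097, 1.564, -0.0, 1.353], 'joint_velocities': [-0.001, -0.001, 0.003, 0.0, -0.002, 0.0], 'tau': [0.0, -55.735, 50.401, 0.012, -0.0, 0.0], 'position': [0.201, -0.565, 0.239], 'ee_rot': [2.036, 0.352, -2.036], 'ft_force': [-0.086, -0.101, -0.263], 'torque': [-0.004, -0.02, 0.024], 'finger_gap': 0.085}
[[-0.     0.335 -0.942]
 [ 0.001 -0.942 -0.335]
 [-1.    -0.001 -0.   ]]
```

View pics/a_top.png

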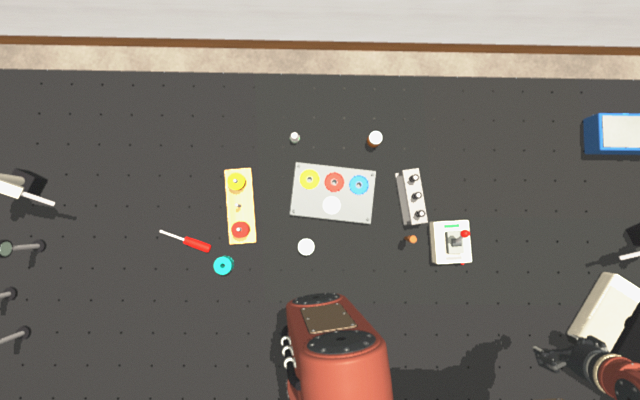

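View pics/a_side.png

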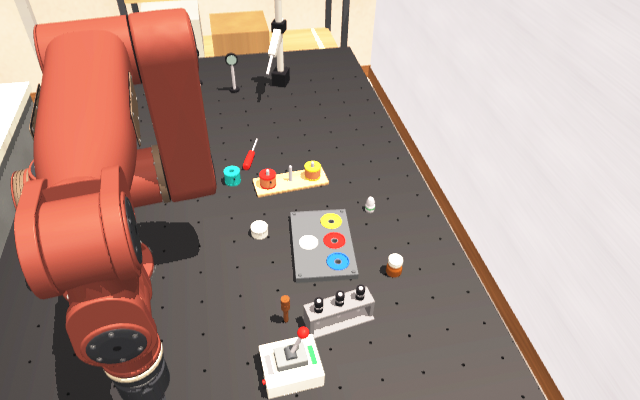

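The top view shows the yellow coil (236,182) and red coil (240,230) on the rack, with the middle spindle (238,206) empty and no blue coil. The turquoise look-alike is at (222,266) and the brown core at (412,239). The three black core heads are at (414,179), (418,196) and (421,213). The seats are at (310,179), (334,182) and (359,185), the disc at (331,205), the pot at (306,247) and the supply's ball at (465,234), which is on the green side.

```bash
cat > m.py <<'E'
from h import *
c=arm.capture('top'); s=arm.capture('side')
def blobs(c,lo,hi,roi,amin=15):
    u0,v0,u1,v1=roi; hsv=cv2.cvtColor(c['pixels'],cv2.COLOR_BGR2HSV)[v0:v1,u0:u1]
    m=cv2.inRange(hsv,lo,hi)
    if lo[0]==0 and hi[0]<=10: m|=cv2.inRange(hsv,(170,)+lo[1:],(180,)+hi[1:])
    n,_,st,ce=cv2.connectedComponentsWithStats(m)
    return [(np.round(ce[i]+[u0,v0],1),st[i,4],st[i,2:4]) for i in range(1,n) if st[i,4]>=amin],m
def filled(c,lo,hi,roi):
    b,m=blobs(c,lo,hi,roi); cs,_=cv2.findContours(m,cv2.RETR_EXTERNAL,2); k=max(cs,key=cv2.contourArea)
    (x,y),r=cv2.minEnclosingCircle(k); h=cv2.convexHull(k);M=cv2.moments(h)
    return np.array([M['m10']/M['m00']+roi[0],M['m01']/M['m00']+roi[1]]),cv2.minAreaRect(k),2*np.sqrt(cv2.contourArea(h)/np.pi)
Y=((20,120,100),(35,255,255));RD=((0,150,80),(8,255,255));B=((95,120,80),(115,255,255));W=((0,0,185),(180,60,255))
for n,col,roi,z in [('seat_y',Y,(297,165,322,192),.022),('seat_r',RD,(322,168,346,195),.022),('seat_b',B,(346,170,372,197),.022),('coil_y',Y,(222,168,250,196),.056),('coil_r',RD,(226,216,254,244),.056),('pot',W,(290,232,320,262),.03),('disc',W,(318,193,345,217),.02),('ball',RD,(455,225,475,242),.142)]:
    p,rc,d=filled(c,*col,roi); X=onz(c,*p,z); print(n,p.round(1),'X',X.round(4),'diam mm',round(d*np.linalg.norm(X-onz(c,p[0]+1,p[1],z))*1000,1))
for n,col,roi,z in [('base',((0,0,60),(180,60,255)),(285,155,385,230),.02),('supply',W,(425,215,480,270),.05),('rack',((8,20,120),(30,140,255)),(218,162,264,250),.012),('stand',((0,0,90),(180,60,255)),(390,160,435,232),.064)]:
    p,rc,_=filled(c,*col,roi); q=cv2.boxPoints(rc)+[roi[0],roi[1]]
    P=np.array([onz(c,*k,z)[:2] for k in q]); e=[P[1]-P[0],P[2]-P[1]]
    print(n,P.mean(0).round(4),[(round(np.linalg.norm(k)*1000),round(np.degrees(np.arctan2(k[1],k[0]))%180,1)) for k in e])
im=c['pixels']; crop=np.vstack([np.hstack([cv2.resize(im[155:275,390:490],None,fx=4,fy=4,interpolation=2),cv2.resize(im[160:280,205:305],None,fx=4,fy=4,interpolation=2)])]); cv2.imwrite('pics/b.png',crop)
b,_=blobs(s,*RD,(290,320,315,345));print('side ball',b);
E
python3 m.py
```

```text
seat_y [308.9 179. ] X [0.6414 0.0624 0.022 ] diam mm 58.5Traceback (most recent call last):
  File "m.py", line 15, in <module>
    p,rc,d=filled(c,*col,roi); X=onz(c,*p,z); print(n,p.round(1),'X',X.round(4),'diam mm',round(d*np.linalg.norm(X-onz(c,p[0]+1,p[1],z))*1000,1))
           ~~~~~~^^^^^^^^^^^^
  File "m.py", line 10, in filled
    b,m=blobs(c,lo,hi,roi); cs,_=cv2.findContours(m,cv2.RETR_EXTERNAL,2); k=max(cs,key=cv2.contourArea)
                                                                            ~~~^^^^^^^^^^^^^^^^^^^^^^^^
ValueError: max() iterable argument is empty
```

```bash
python3 - <<'E'
import cv2,numpy as np
im=cv2.imread('pics/a_top.png');h=cv2.cvtColor(im,cv2.COLOR_BGR2HSV)
print(h[175:190:2,334].tolist(), h[234,465],h[228:234:2,240].tolist(),h[185,359],h[180,355])
E
sed -i "s/hi\[0\]<=10: m|=/hi[0]<=10: m=m|/" m.py; sed -i "s/im=c\['pix/im=c['pix/" m.py; python3 m.py
```

```text
[[6, 126, 247], [7, 124, 248], [5, 86, 235], [69, 13, 142], [41, 9, 233], [8, 70, 248], [5, 126, 247], [6, 132, 247]] [  3 180 247] [[8, 47, 199], [8, 57, 166], [5, 170, 249]] [ 26  19 202] [ 93 108 247]
seat_y [309. 179.] X [0.6413 0.0624 0.022 ] diam mm 58.4Traceback (most recent call last):
  File "m.py", line 15, in <module>
    p,rc,d=filled(c,*col,roi); X=onz(c,*p,z); print(n,p.round(1),'X',X.round(4),'diam mm',round(d*np.linalg.norm(X-onz(c,p[0]+1,p[1],z))*1000,1))
           ~~~~~~^^^^^^^^^^^^
  File "m.py", line 10, in filled
    b,m=blobs(c,lo,hi,roi); cs,_=cv2.findContours(m,cv2.RETR_EXTERNAL,2); k=max(cs,key=cv2.contourArea)
                                                                            ~~~^^^^^^^^^^^^^^^^^^^^^^^^
ValueError: max() iterable argument is empty
```

```bash
sed -i "s/^Y=.*/Y=((18,70,120),(38,255,255));RD=((0,80,100),(10,255,255));B=((85,60,100),(120,255,255));W=((0,0,195),(180,50,255))/" m.py; python3 m.py
```

```text
seat_y [309.2 178.9] X [0.6417 0.0616 0.022 ] diam mm 60.6
seat_r [333.9 181.7] X [ 0.6337 -0.0179  0.022 ] diam mm 60.5
seat_b [358.6 184.5] X [ 0.6256 -0.0972  0.022 ] diam mm 60.9
coil_y [236.1 182.9] X [0.6219 0.2881 0.056 ] diam mm 63.1
coil_r [239.9 229.4] X [0.4782 0.2724 0.056 ] diam mm 49.6
pot [305.8 246.3] X [0.427  0.0694 0.03  ] diam mm 52.1
disc [331.  204.5] X [ 0.5603 -0.0093  0.02  ] diam mm 88.5
ball [464.9 233.3] X [ 0.4762 -0.3891  0.142 ] diam mm 24.3
base [ 0.6015 -0.0205] [(321, np.float64(90.8)), (239, np.float64(179.9))]
supply [ 0.4481 -0.3864] [(116, np.float64(93.8)), (133, np.float64(2.2))]
rack [0.5543 0.2836] [(93, np.float64(94.9)), (248, np.float64(5.4))]
stand [ 0.59   -0.2582] [(138, np.float64(90.8)), (221, np.float64(179.4))]
side ball [(array([302.7, 331.9]), np.int32(129), array([13, 13], dtype=int32))]
```

View pics/b.png

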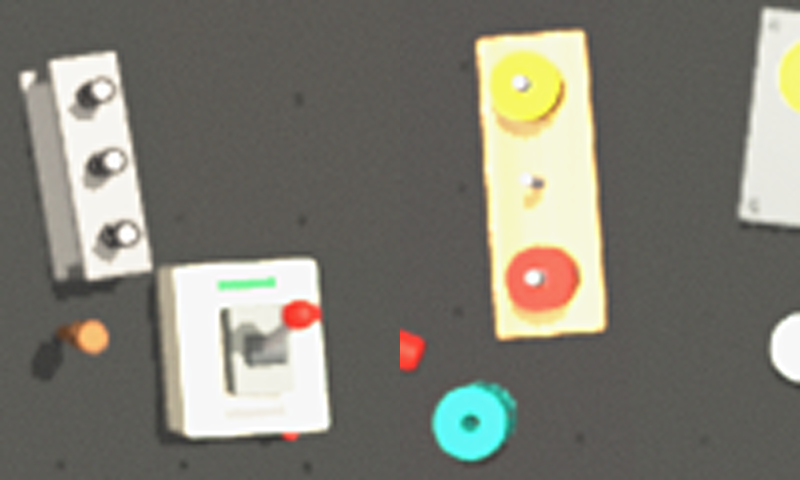

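The crop confirms the targets: brown core at (92,338) set apart from the three black ones, turquoise coil at (470,422) off the rack, yellow and red coils on the end spindles, lever over to the green (on) side.

```bash
python3 - <<'E'
from h import *
c=arm.capture('top');s=arm.capture('side')
for n,u,v,z in [('spY',235.25,180.5,.072),('spM',238.25,205.75,.072),('spR',238.5,229.25,.072),('c0',415.5,177.5,.1),('c1',418.25,195.25,.1),('c2',421.75,213.5,.1)]: print(n,onz(c,u,v,z).round(4))
o1,d1=ray(c,464.9,233.3);o2,d2=ray(s,302.7,331.9)
A=np.stack([d1,-d2],1);k=np.linalg.lstsq(A,o2-o1,rcond=None)[0];print('ball',o1+k[0]*d1,o2+k[1]*d2)
togo((.518,-.388,.24))
E
python3 -m crank '0 0 0 0.06 0 0 1; 0 0 0 0.12 0 0 1; 0 0 0 0.138 0 0 1;0 0 0 0.138 0 0 1'
python3 -c "
from h import *
togo((.518,-.388,.24))"
```

```text
spY [0.6278 0.2876 0.072 ]
spM [0.5505 0.2764 0.072 ]
spR [0.4791 0.2737 0.072 ]
c0 [ 0.6411 -0.2594  0.1   ]
c1 [ 0.5875 -0.2673  0.1   ]
c2 [ 0.5329 -0.2774  0.1   ]
ball [ 0.47647798 -0.38663201  0.14798924] [ 0.47638776 -0.38662025  0.14798665]
pos [ 0.2011 -0.5653  0.2393] tool y [ 0.335 -0.942  0.   ] shift [-0.003 -0.304 -1.79 ]
time: 0.88
position: [0.2011, -0.5653, 0.2394]
ee_rot: [2.196, 0.056, -2.196]
ft_force: [-0.5, -0.1, -0.8]
finger_gap: 0.0387
pos [ 0.2011 -0.5653  0.2394] tool y [ 0.051 -0.999  0.   ] shift [-0.003 -0.805 -1.628]
```

```bash
G='import h;h.togo((.518,-.388,.133))'
python3 -m crank '0 -0.1 -0.2 0 0 0 1;0 -0.2 -0.4 0 0 0 1;0 -0.3 -0.6 0 0 0 1;0 -0.4 -0.8 0 0 0 1;0 -0.4 -0.82 0 0 0 1'|tail -1
python3 -m crank '0 -0.1 -0.2 0 0 0 1;0 -0.2 -0.4 0 0 0 1;0 -0.3 -0.6 0 0 0 1;0 -0.4 -0.8 0 0 0 1;0 -0.4 -0.81 0 0 0 1'|tail -1
python3 -c "$G"
```

```text
finger_gap: -0.0
finger_gap: -0.0003
pos [ 0.5221 -0.3849  0.2392] tool y [ 0.059 -0.998 -0.001] shift [0.531 0.015 0.022]
```

```bash
python3 -m crank '0.2 0.015 0 0 0 0 1;0.4 0.015 0 0 0 0 1;0.52 0.015 0 0 0 0 1;0.52 0.015 0 0 0 0 1'
python3 -m crank '0 0 0.1 0 0 0 1;0 0 0.2 0 0 0 1;0 0 0.3 0 0 0 1;0 0 0.38 0 0 0 1;0 0 0.44 0 0 0 1'
python3 -m crank '0 0 0.03 0 0 0 1;0 0 0.04 0 0 0 1;0 0 0.04 0 0 0 1'
python3 - <<'E'
from h import *
c=arm.capture('side');cv2.imwrite('pics/c.png',cv2.resize(c['pixels'][270:400,220:400],None,fx=4,fy=4))
togo((.52,-.39,.24))
E
```

```text
time: 2.05
position: [0.516, -0.3888, 0.1285]
ee_rot: [2.19, 0.068, -2.204]
ft_force: [-1.0, 0.8, -1.5]
finger_gap: 0.0
time: 2.47
position: [0.4311, -0.397, 0.138]
ee_rot: [2.198, 0.057, -2.188]
ft_force: [56.8, 1.5, -10.9]
finger_gap: -0.0003
time: 2.72
position: [0.4312, -0.397, 0.1385]
ee_rot: [2.214, 0.06, -2.167]
ft_force: [49.3, -0.4, -15.5]
finger_gap: 0.0002
pos [ 0.4312 -0.397   0.1385] tool y [ 0.058 -0.998  0.003] shift [-0.499 -0.007 -0.455]
```

View pics/c.png

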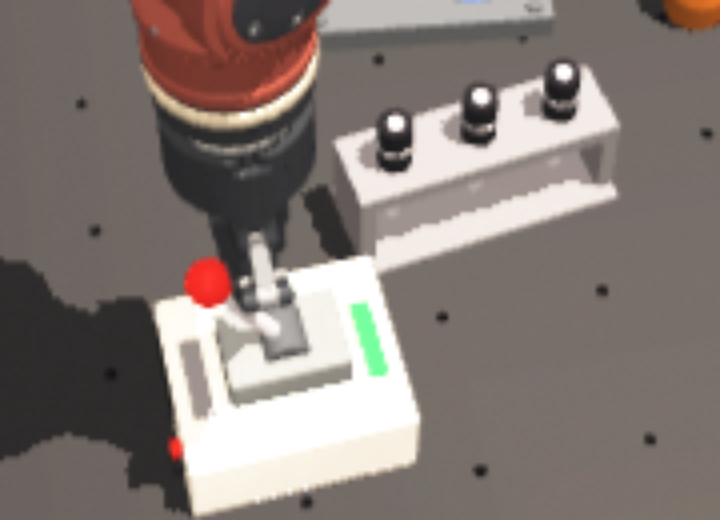

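The lever is over on the grey (off) side with the ball at (208,282), held against the stop. Now I retreat and travel to the red coil.

```bash
python3 -m crank '0 0 -0.15 0 0 0 1;-0.15 0 -0.3 0 0 0 1;-0.3 0 -0.3 0 0 0 -1;-0.5 0 -0.3 0 0 0 -1;-0.5 -0.2 -0.3 0 0 0 -1'|tail -3
for i in 1 2; do python3 -m crank '0 -0.2 0 0 0 0 -1;0 -0.4 0 0 0 0 -1;0 -0.6 0 0 0 0 -1;0 -0.8 0 0 0 0 -1;0 -1 0 0 0 0 -1'|sed -n 2p; done
python3 -m crank '0 -0.2 0 0 0 0 -1;0 -0.4 0 0 0 0 -1;0 -0.6 0 0 0 0 -1;0 -0.8 0 0 0 0 -1;0 -0.8 0 0 0 0 -1'|sed -n 2p
python3 -c 'import h;h.togo((.478,.2735,.15));print(h.Rn.from_rotvec(h.arm.get_obs()["ee_rot"]).as_matrix().round(3))'
```

```text
ee_rot: [2.2, 0.039, -2.177]
ft_force: [1.8, 0.2, 2.4]
finger_gap: 0.0356
position: [0.4696, -0.1524, 0.2377]
position: [0.4592, 0.0476, 0.2379]
position: [0.4534, 0.1797, 0.2373]
pos [0.4534 0.1797 0.2373] tool y [ 0.095 -0.995 -0.024] shift [ 0.448 -0.444 -0.166]
[[-0.     0.095 -0.995]
 [ 0.024 -0.995 -0.095]
 [-1.    -0.024 -0.002]]
```

```bash
python3 -m crank '0.1 -0.2 -0.1 0 0 0 -1;0.2 -0.38 -0.16 0 0 0 -1;0.2 -0.38 -0.16 0 0 0 -1;0.2 -0.38 -0.16 0 0 0 -1'|sed -n 2,3p
python3 - <<'E'
from h import *
ob=arm.get_obs();c=arm.capture('wrist');cv2.imwrite('pics/d.png',c['pixels'])
togo((.478,.2735,.15))
print(Rn.from_rotvec(ob['ee_rot']).as_matrix().round(3))
for X in [(.478,.2735,.072),(.4785,.2735,.056),(.6278,.2876,.072),(.553,.28,.072)]: print(X,np.round(wproj(c,ob,X),1))
E
```

```text
position: [0.4842, 0.2161, 0.1964]
ee_rot: [2.164, 0.214, -2.178]
pos [0.484  0.2164 0.1969] tool y [ 0.143 -0.988 -0.053] shift [ 0.249 -0.274 -0.012]
[[-0.01   0.143 -0.99 ]
 [ 0.052 -0.988 -0.143]
 [-0.999 -0.053  0.003]]
(0.478, 0.2735, 0.072) [258.3 194.5]
(0.4785, 0.2735, 0.056) [262.3 189.5]
(0.6278, 0.2876, 0.072) [263.9  22.6]
(0.553, 0.28, 0.072) [260.2 108.3]
```

View pics/d.png

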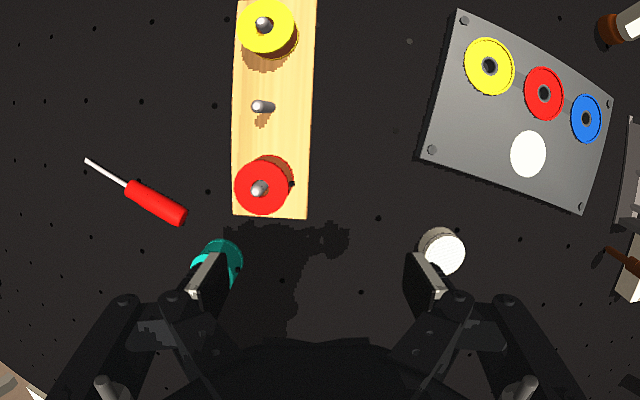

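The red coil's centre is at (262,187), close to its prediction at (262,190). The turquoise look-alike is at (217,262), near the left finger. The wrist has tilted, so I check the joints first.

Run:
```python
from h import *
ob=arm.get_obs();print(np.round(ob['joints'],3),np.round(ob['joint_velocities'],3),ob['time'])
c=arm.capture('wrist')
print(wonz(c,ob,262,187,.056),wonz(c,ob,264,26,.056), wonz(c,ob,489,66,.02),wonz(c,ob,543.5,93,.02))
```

```text
[ 0.143 -0.123 -0.206  1.49   0.053  3.14 ] [-0.006 -0.028 -0.     0.016 -0.009  0.   ] 4.8167
[0.48054214 0.27445299 0.056     ] [0.62884336 0.29175805 0.056     ] [0.64161762 0.06255281 0.02      ] [ 0.63392067 -0.01686947  0.02      ]
```

J6 is at its limit (3.14), so I turn the tool half a turn.

```bash
for i in 1 2 3 4 5; do python3 -m crank '0 0 0 -0.06 0 0 -1;0 0 0 -0.12 0 0 -1;0 0 0 -0.18 0 0 -1;0 0 0 -0.24 0 0 -1;0 0 0 -0.295 0 0 -1'|sed -n 2,3p; done
python3 -m crank '0 0 0 -0.01 0 0 -1;0 0 0 -0.01 0 0 -1'
python3 - <<'E'
from h import *
ob=arm.get_obs();print(np.round(ob['joints'],3));print(Rn.from_rotvec(ob['ee_rot']).as_matrix().round(3));togo((.480,.274,.10))
E
```

```text
position: [0.4842, 0.2159, 0.1987]
ee_rot: [1.8, 0.771, -1.775]
position: [0.4842, 0.2159, 0.1986]
ee_rot: [1.378, 1.163, -1.329]
position: [0.4842, 0.2159, 0.1986]
ee_rot: [0.922, 1.418, -0.856]
position: [0.4841, 0.2159, 0.1987]
ee_rot: [0.448, 1.552, -0.37]
position: [0.4842, 0.2159, 0.1987]
ee_rot: [-0.035, 1.574, 0.118]
time: 7.12
position: [0.4842, 0.2162, 0.1982]
ee_rot: [-0.045, 1.573, 0.128]
ft_force: [-0.3, -0.5, -0.2]
finger_gap: 0.0849
[ 0.143 -0.126 -0.207  1.49   0.053  0.032]
[[-0.007 -0.11   0.994]
 [ 0.052  0.993  0.11 ]
 [-0.999  0.053 -0.002]]
pos [0.4842 0.2162 0.1982] tool y [-0.11   0.993  0.053] shift [0.506 0.263 0.012]
```

```bash
python3 -m crank '0 0.2 0 0 0 -0.025 -1;0 0.263 0.012 0 0 -0.025 -1;0 0.263 0.012 0 0 -0.025 -1'|sed -n 2,3p
python3 - <<'E'
from h import *
ob=arm.get_obs();print(Rn.from_rotvec(ob['ee_rot']).as_matrix().round(3));c=arm.capture('wrist');cv2.imwrite('pics/e.png',c['pixels']);togo((.4805,.274,.03))
for X in [(.4805,.274,.072),(.4805,.274,.056)]: print(X,np.round(wproj(c,ob,X),1))
E
```

```text
position: [0.4801, 0.2715, 0.2006]
ee_rot: [-0.087, 1.571, 0.089]
[[-0.002 -0.112  0.994]
 [ 0.001  0.994  0.112]
 [-1.     0.001 -0.002]]
pos [0.4802 0.2702 0.2003] tool y [-0.112  0.994  0.001] shift [0.852 0.018 0.006]
(0.4805, 0.274, 0.072) [318.  197.1]
(0.4805, 0.274, 0.056) [317.8 192.6]
```

View pics/e.png

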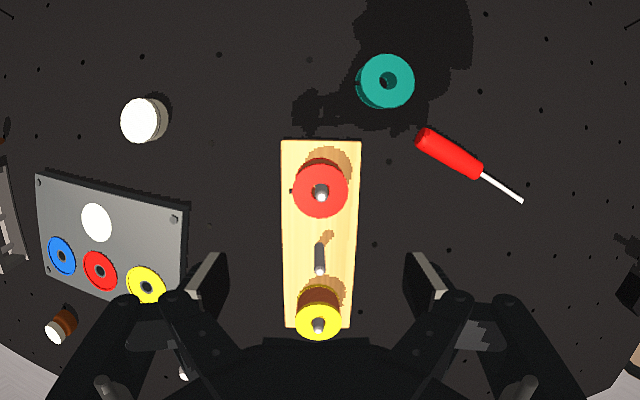

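The red coil's top is at (320,190), 2 px from its prediction. Descending onto it.

```bash
python3 -m crank '0.2 0.022 0.004 0 0 0 -1;0.4 0.022 0.004 0 0 0 -1;0.6 0.022 0.004 0 0 0 -1;0.8 0.022 0.004 0 0 0 -1;0.85 0.022 0.004 0 0 0 -1' 50|sed -n 2p
python3 -m crank '0 0 0 0 0 0 1;0 0 0 0 0 0 1;0 0 0 0 0 0 1;0 0 0 0 0 0 1;0 0 0 0 0 0 1' 50
python3 -m crank '0 0 0 0 0 0 1;0 0 0 0 0 0 1' 
python3 -m crank '-0.1 0 0 0 0 0 1;-0.3 0 0 0 0 0 1;-0.5 0 0 0 0 0 1;-0.6 0 0 0 0 0 1;-0.6 0 0 0 0 0 1'
python3 - <<'E'
from h import *
s=arm.capture('side');cv2.imwrite('pics/f.png',cv2.resize(s['pixels'][100:290,180:420],None,fx=3,fy=3))
togo((.6337,-.0175,.15)); print(arm.get_obs()['joints'])
E
```

```text
position: [0.4762, 0.2716, 0.0236]
time: 8.25
position: [0.4827, 0.2743, 0.0334]
ee_rot: [-0.088, 1.567, 0.09]
ft_force: [-0.7, -1.9, 7.8]
finger_gap: 0.0501
time: 8.42
position: [0.4827, 0.2743, 0.0334]
ee_rot: [-0.088, 1.567, 0.09]
ft_force: [-0.1, -1.6, 8.4]
finger_gap: 0.0498
time: 8.83
position: [0.4841, 0.2748, 0.1579]
ee_rot: [-0.086, 1.561, 0.091]
ft_force: [1.3, 0.5, -0.5]
finger_gap: 0.05
pos [0.483  0.2745 0.1546] tool y [-0.113  0.994  0.002] shift [ 0.023 -1.536  0.584]
[ 2.80666295e-01 -3.72160696e-02 -2.00413693e-01  1.40275271e+00
  1.11218846e-03  1.67470853e-01]
```

View pics/f.png

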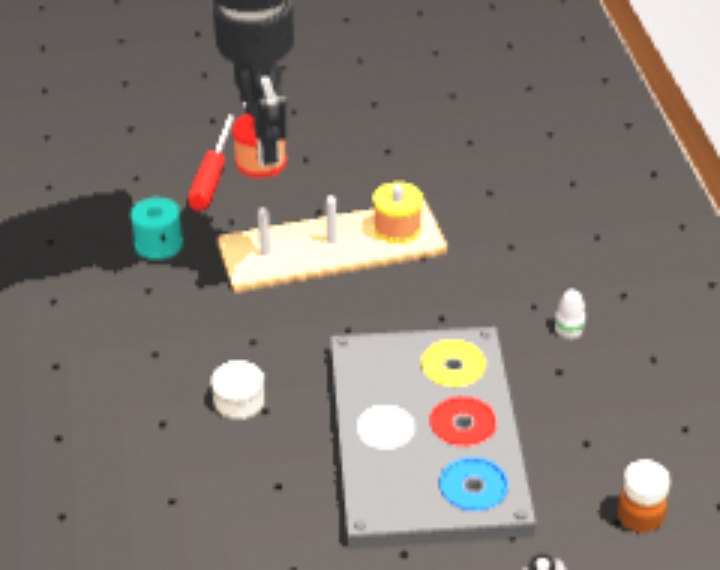

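Red coil is off its spindle, held upright at crop (260,145). Carrying it to the red seat.

```bash
python3 -m crank '0 -0.18 0.08 0 0 0 1;0 -0.36 0.16 0 0 0 1;0 -0.54 0.23 0 0 0 1;0 -0.72 0.3 0 0 0 1;0 -0.9 0.36 0 0 0 1'|sed -n 2p
python3 -m crank '0 -0.16 0.06 0 0 0 1;0 -0.32 0.12 0 0 0 1;0 -0.48 0.18 0 0 0 1;0 -0.64 0.22 0 0 0 1;0 -0.64 0.22 0 0 0 1'|sed -n 2p
python3 -m crank '0 0 0 0 0 0 1;0 0 0 0 0 0 1'|sed -n 2p
python3 - <<'E'
from h import *
ob=arm.get_obs();c=arm.capture('wrist');cv2.imwrite('pics/g.png',c['pixels'])
togo((.6337,-.0175,.10)); P=np.array(ob['position']); print(Rn.from_rotvec(ob['ee_rot']).as_matrix().round(3))
hsv=cv2.cvtColor(c['pixels'],cv2.COLOR_BGR2HSV)
m=cv2.inRange(hsv,(0,120,90),(8,255,255))|cv2.inRange(hsv,(172,120,90),(180,255,255))
n,_,st,ce=cv2.connectedComponentsWithStats(m)
for i in range(1,n):
  if st[i,4]>60: print(st[i],ce[i].round(1))
print('coil top expected at',np.round(wproj(c,ob,P+[0,0,.0226]),1), [np.round(wproj(c,ob,P+[dx,dy,.0226]),1) for dx,dy in((.026,0),(-.026,0))])
E
```

```text
position: [0.5728, 0.1013, 0.1489]
position: [0.6319, -0.0247, 0.1482]
position: [0.6301, -0.019, 0.1486]
pos [ 0.6301 -0.0184  0.1488] tool y [-0.113  0.994  0.001] shift [0.244 0.002 0.019]
[[-0.004 -0.113  0.994]
 [ 0.001  0.994  0.113]
 [-1.     0.001 -0.004]]
[624  70  16  34 337] [632.9  83.1]
[ 268  166   95   71 2324] [316.4 190.2]
[557 206  24  38  74] [563.7 220.9]
[  255   220   122   113 10116] [315.6 276.4]
coil top expected at [315.3 289.8] [array([309.1, 335.7]), array([322.7, 233.5])]
```

View pics/g.png

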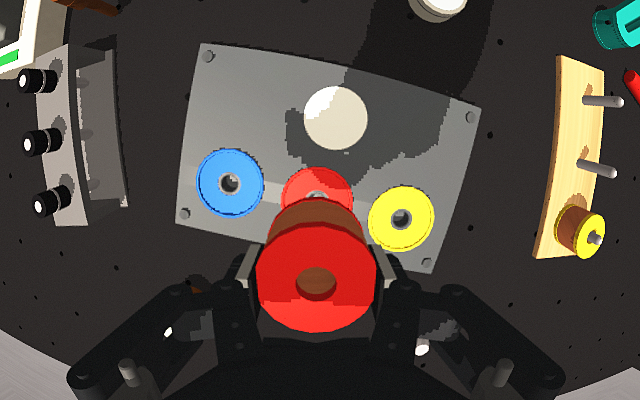

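Run:
```python
from h import *
from scipy.optimize import least_squares
ob=arm.get_obs();c=arm.capture('wrist'); P=np.array(ob['position'])
a=np.linspace(0,6.283,73)
def ext(x,y,z):
    q=np.array([wproj(c,ob,P+[x+.026*np.cos(t),y+.026*np.sin(t),z]) for t in a]); return np.r_[q.min(0),q.max(0)]
hsv=cv2.cvtColor(c['pixels'],cv2.COLOR_BGR2HSV)
m=cv2.inRange(hsv,(0,120,90),(8,255,255))|cv2.inRange(hsv,(172,120,90),(180,255,255)); m[:225]=0
print([np.flatnonzero(m[:,u])[[0,-1]].tolist() for u in (290,305,316,327,342)])
s=least_squares(lambda p:ext(*p)-[255,220,377,333],[0,0,.022]);print(s.x.round(4),s.fun.round(1))
bore=lambda z:wonz(c,ob,316,282,P[2]+z)-P
for z in(.0226,.028,.033):print(z,bore(z).round(4))
s=arm.capture('side');cv2.imwrite('pics/h.png',cv2.resize(s['pixels'][130:270,270:390],None,fx=5,fy=5,interpolation=2))
for X in [P+[0,0,.0226],P+[0,0,-.0214],P]: print(((np.array(proj(s,X))-[270,130])*5).round())
```

```text
[[226, 328], [225, 331], [225, 332], [225, 331], [226, 327]]
[-0.0054 -0.0003  0.0249] [-2.   2.1  2.  -2.7]
0.0226 [-0.0039 -0.0001  0.0226]
0.028 [-0.0071 -0.0005  0.028 ]
0.033 [-0.0101 -0.0009  0.033 ]
[323. 358.]
[320. 417.]
[321. 389.]
```

View pics/h.png

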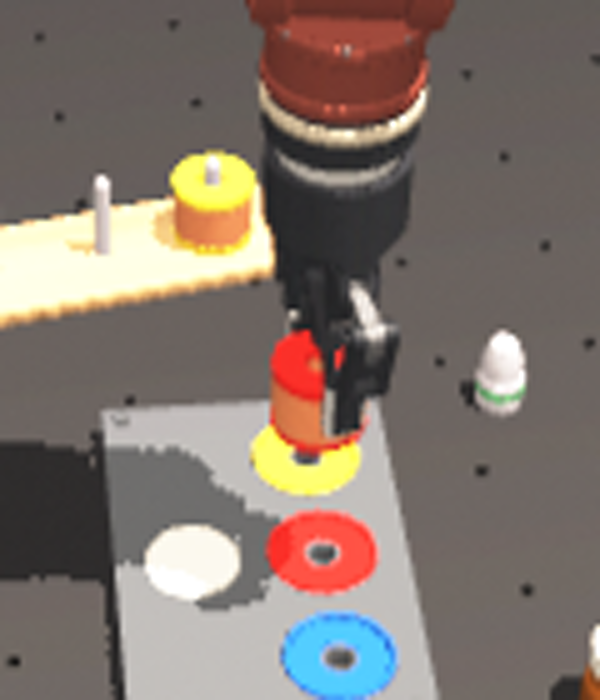

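The side crop shows the coil upright in the fingers. The wrist view puts its centre about 4 mm toward -x of the TCP, so I allow for that.

```bash
python3 -m crank '0.15 0 0.03 0 0 0 1;0.3 0.004 0.037 0 0 0 1;0.46 0.004 0.037 0 0 0 1;0.46 0.004 0.037 0 0 0 1;0.46 0.004 0.037 0 0 0 1'
python3 -c 'import h;h.togo((.6377,-.0172,.0415))'
```

```text
time: 10.45
position: [0.6359, -0.0163, 0.056]
ee_rot: [-0.089, 1.576, 0.091]
ft_force: [0.9, -0.5, -0.6]
finger_gap: 0.0496
pos [ 0.6359 -0.0163  0.056 ] tool y [-0.114  0.993  0.002] shift [ 0.072 -0.006  0.009]
```

```bash
python3 -m crank '0.03 -0.005 0.007 0 0 0 1;0.055 -0.005 0.007 0 0 0 1;0.07 -0.005 0.007 0 0 0 1;0.075 -0.005 0.007 0 0 0 1;0.075 -0.005 0.007 0 0 0 1'
python3 -m crank '0 0 0 0 0 0 1;0 0 0 0 0 0 1'
```

```text
time: 10.87
position: [0.6393, -0.0184, 0.0427]
ee_rot: [-0.089, 1.571, 0.089]
ft_force: [-0.9, -0.3, -1.3]
finger_gap: 0.0499
time: 11.03
position: [0.6393, -0.0184, 0.0427]
ee_rot: [-0.089, 1.571, 0.089]
ft_force: [0.3, -0.2, -2.0]
finger_gap: 0.05
```

```bash
python3 -m crank '0 0.005 -0.007 0 0 0 1;0.006 0.005 -0.007 0 0 0 1;0.01 0.005 -0.007 0 0 0 1;0.01 0.005 -0.007 0 0 0 1'
python3 -m crank '0.005 0 0 0 0 0 1;0.01 0 0 0 0 0 1;0.015 0 0 0 0 0 1;0.015 0 0 0 0 0 1'
```

```text
time: 11.37
position: [0.6376, -0.0174, 0.0415]
ee_rot: [-0.089, 1.572, 0.089]
ft_force: [-4.9, 1.3, 8.6]
finger_gap: 0.0503
time: 11.7
position: [0.6377, -0.0175, 0.0414]
ee_rot: [-0.089, 1.571, 0.089]
ft_force: [-16.5, 2.8, 30.9]
finger_gap: 0.05
```

Contact came at TCP z 0.0414, exactly the seated height. Releasing and looking.

```bash
python3 -m crank '-0.02 0 0 0 0 0 -0.4;-0.02 0 0 0 0 0 -0.4;-0.02 0 0 0 0 0 -0.4;-0.02 0 0 0 0 0 -0.4;-0.02 0 0 0 0 0 -0.4'
python3 -m crank '-0.2 0 0 0 0 0 -0.4;-0.4 0 0 0 0 0 -0.4;-0.6 0 0 0 0 0 -1;-0.8 0 0 0 0 0 -1;-0.8 0 0 0 0 0 -1'|sed -n 2p
python3 - <<'E'
from h import *
togo((.6285,.289,.2))
ob=arm.get_obs();c=arm.capture('wrist');cv2.imwrite('pics/i.png',cv2.resize(c['pixels'][100:280,200:440],None,fx=3,fy=3))
for X in [(.6337,-.0172,.064),(.6337,-.0172,.02),(.6337,-.0172,.023)]: print(((np.array(wproj(c,ob,X))-[200,100])*3).round(0))
E
```

```text
time: 12.12
position: [0.6373, -0.0174, 0.0408]
ee_rot: [-0.088, 1.572, 0.09]
ft_force: [-0.4, -0.3, -0.2]
finger_gap: 0.0597
position: [0.6412, -0.0183, 0.2106]
pos [ 0.6412 -0.0183  0.2106] tool y [-0.113  0.994 -0.003] shift [0.049 1.534 0.11 ]
[354. 247.]
[353. 219.]
[353. 221.]
```

View pics/i.png

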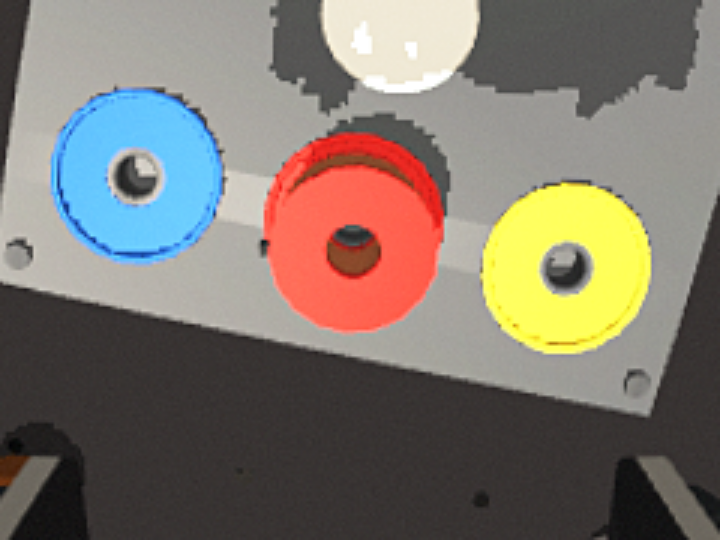

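The red coil is flat inside the red rim, bore at (354,250) against a prediction of (354,247). Now the yellow coil.

```bash
python3 -m crank '0 0.2 0.01 0 0 0 -1;0 0.4 0.03 0 0 0 -1;0 0.6 0.04 0 0 0 -1;0 0.8 0.06 0 0 0 -1;0 1 0.08 0 0 0 -1'|sed -n 2p
python3 -m crank '0 0.2 0.01 0 0 0 -1;0 0.4 0.03 0 0 0 -1;0 0.53 0.03 0 0 0 -1;0 0.53 0.03 0 0 0 -1;0 0.53 0.03 0 0 0 -1'|sed -n 2p
python3 - <<'E'
from h import *
ob=arm.get_obs();c=arm.capture('wrist')
hsv=cv2.cvtColor(c['pixels'],cv2.COLOR_BGR2HSV); m=cv2.inRange(hsv,(22,150,120),(34,255,255))
n,_,st,ce=cv2.connectedComponentsWithStats(m)
for i in range(1,n):
  if st[i,4]>200: print(st[i],ce[i].round(1),wonz(c,ob,*ce[i],.056).round(4))
print(np.round(wproj(c,ob,(.629,.289,.056)),1)); print(ob['joints'])
togo((.629,.289,.031))
E
```

```text
position: [0.6306, 0.1847, 0.1999]
position: [0.6244, 0.2904, 0.1996]
[ 103  153   42   53 1490] [123.5 179.2] [0.6316 0.0879 0.056 ]
[ 288  170   56   55 2182] [315.8 197.1] [0.6286 0.2913 0.056 ]
[313.2 197.3]
[2.45596074e-01 3.84888974e-01 3.47516954e-01 1.53832029e+00
 9.27909770e-04 1.29662003e-01]
pos [0.6248 0.2891 0.2   ] tool y [-0.114  0.993  0.   ] shift [ 0.845 -0.003  0.025]
```

```bash
python3 -m crank '0.2 0.006 0.02 0 0 0 -1;0.4 0.006 0.02 0 0 0 -1;0.6 0.006 0.02 0 0 0 -1;0.8 0.006 0.02 0 0 0 -1;0.835 0.006 0.02 0 0 0 -1' 50|sed -n 2p
python3 -m crank '0 0 0 0 0 0 -1;0 0 0 0 0 0 1;0 0 0 0 0 0 1;0 0 0 0 0 0 1;0 0 0 0 0 0 1' 50
python3 -m crank '0 0 0 0 0 0 1;0 0 0 0 0 0 1;0 0 0 0 0 0 1' 
python3 -m crank '-0.1 0 0 0 0 0 1;-0.3 0 0 0 0 0 1;-0.5 0 0 0 0 0 1;-0.6 0 0 0 0 0 1;-0.6 0 0 0 0 0 1' 
python3 -c 'import h;h.togo((.6417,.062,.15))'
```

```text
position: [0.624, 0.2877, 0.0256]
time: 14.3
position: [0.6311, 0.2911, 0.0384]
ee_rot: [-0.088, 1.566, 0.09]
ft_force: [-1.2, -1.3, 7.6]
finger_gap: 0.0498
time: 14.55
position: [0.631, 0.2911, 0.0384]
ee_rot: [-0.088, 1.566, 0.09]
ft_force: [-0.6, -0.7, 7.0]
finger_gap: 0.0501
time: 14.97
position: [0.6325, 0.2916, 0.1635]
ee_rot: [-0.087, 1.56, 0.091]
ft_force: [0.4, -0.2, -1.5]
finger_gap: 0.05
pos [0.6325 0.2916 0.1635] tool y [-0.113  0.994  0.002] shift [ 0.064 -1.146 -0.085]
```

```bash
python3 -m crank '0 -0.18 -0.01 0 0 0 1;0 -0.36 -0.03 0 0 0 1;0 -0.54 -0.05 0 0 0 1;0 -0.72 -0.07 0 0 0 1;0 -0.9 -0.07 0 0 0 1'|sed -n 2p
python3 -m crank '0 -0.16 0 0 0 0 1;0 -0.246 0 0 0 0 1;0 -0.246 0 0 0 0 1;0 -0.246 0 0 0 0 1'|sed -n 2p
python3 - <<'E'
from h import *
ob=arm.get_obs();c=arm.capture('wrist');cv2.imwrite('pics/j.png',c['pixels'])
P=np.array(ob['position']);a=np.linspace(0,6.283,73)
hsv=cv2.cvtColor(c['pixels'],cv2.COLOR_BGR2HSV);m=cv2.inRange(hsv,(22,100,90),(34,255,255));m[:215]=0
cs,_=cv2.findContours(m,cv2.RETR_EXTERNAL,2);k=max(cs,key=cv2.contourArea);print(cv2.boundingRect(k))
def ext(x,y,z):
    q=np.array([wproj(c,ob,P+[x+.026*np.cos(t),y+.026*np.sin(t),z]) for t in a]); return np.r_[q.min(0),q.max(0)]
print(ext(0,0,.0176).round(),ext(-.003,0,.0176).round())
# bore: dark hole inside yellow
x,y,w,h=cv2.boundingRect(k); cs2,hi=cv2.findContours(m,cv2.RETR_CCOMP,2)
for q,hh in zip(cs2,hi[0]):
    if hh[3]>=0 and cv2.contourArea(q)>150: b=cv2.boundingRect(q);u,v=b[0]+b[2]/2,b[1]+b[3]/2;print('bore',b,(wonz(c,ob,u,v,P[2]+.0176)-P).round(4))
togo((.6417,.062,.10))
E
```

```text
position: [0.635, 0.1088, 0.1549]
position: [0.6412, 0.0604, 0.1546]
(258, 223, 116, 107)
[256. 229. 374. 329.] [256. 222. 376. 325.]
bore (296, 264, 41, 30) [-0.0025  0.0003  0.0176]
pos [0.6411 0.0614 0.1546] tool y [-0.113  0.994  0.001] shift [0.273 0.002 0.004]
```

View pics/j.png

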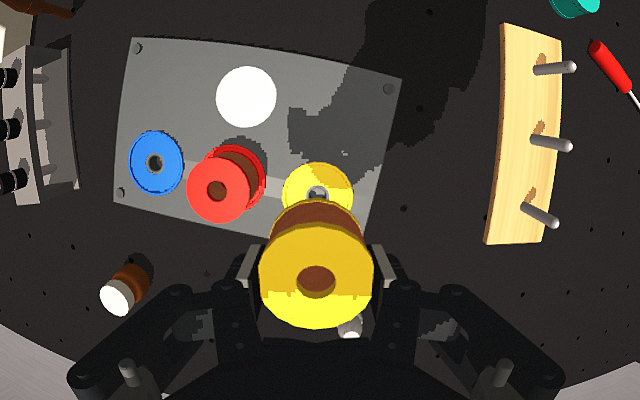

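Yellow coil held, top centre at (316,280), about 2 mm toward -x of the TCP. Lowering it into the yellow seat.

```bash
python3 -m crank '0.15 0 0.01 0 0 0 1;0.3 0.004 0.013 0 0 0 1;0.46 0.004 0.013 0 0 0 1;0.48 0.004 0.013 0 0 0 1;0.48 0.004 0.013 0 0 0 1'|sed -n 2,4p
python3 -m crank '0 0 0 0 0 0 1;0 0 0 0 0 0 1'|sed -n 2,4p
python3 -c 'import h;h.togo((.6437,.0622,.0464))'
```

```text
position: [0.6411, 0.0638, 0.0562]
ee_rot: [-0.089, 1.577, 0.091]
ft_force: [0.6, 0.2, -1.4]
position: [0.6448, 0.0628, 0.0612]
ee_rot: [-0.09, 1.568, 0.089]
ft_force: [0.5, 0.2, -1.7]
pos [0.6448 0.0628 0.0612] tool y [-0.114  0.994 -0.   ] shift [ 0.074 -0.002 -0.006]
```

```bash
python3 -m crank '0.03 -0.002 -0.005 0 0 0 1;0.055 -0.002 -0.005 0 0 0 1;0.068 -0.002 -0.005 0 0 0 1;0.068 -0.002 -0.005 0 0 0 1;0.068 -0.002 -0.005 0 0 0 1'|sed -n 2,4p
python3 -m crank '0.006 0 0 0 0 0 1;0.01 0 0 0 0 0 1;0.01 0 0 0 0 0 1;0.01 0 0 0 0 0 1'|sed -n 2,4p
```

```text
position: [0.6428, 0.0618, 0.0464]
ee_rot: [-0.089, 1.57, 0.089]
ft_force: [-3.2, -0.4, 9.3]
position: [0.6429, 0.0618, 0.0464]
ee_rot: [-0.089, 1.57, 0.089]
ft_force: [-11.3, -0.8, 24.3]
```

Contact at TCP z 0.0464, again exactly the seated height. Releasing and going to the core stand.

```bash
python3 -m crank '-0.01 0 0 0 0 0 -0.4;-0.01 0 0 0 0 0 -0.4;-0.01 0 0 0 0 0 -0.4;-0.01 0 0 0 0 0 -0.4;-0.01 0 0 0 0 0 -0.4'|tail -2
python3 -m crank '-0.2 0 0 0 0 0 -0.4;-0.4 0 0 0 0 0 -0.4;-0.6 0 0 0 0 0 -1;-0.8 0 0 0 0 0 -1;-0.85 -0.05 0 0 0 0 -1'|sed -n 2p
python3 -m crank '0 -0.2 -0.08 0 0 0 -1;0 -0.4 -0.16 0 0 0 -1;0 -0.6 -0.24 0 0 0 -1;0 -0.8 -0.32 0 0 0 -1;0 -1 -0.4 0 0 0 -1'|sed -n 2p
python3 -c 'import h;h.togo((.533,-.2774,.2));print(h.arm.get_obs()["joints"])'
```

```text
ft_force: [0.5, -0.1, 0.3]
finger_gap: 0.0598
position: [0.6459, 0.0529, 0.2224]
position: [0.588, -0.1507, 0.2145]
pos [ 0.588  -0.1507  0.2145] tool y [-0.113  0.994  0.001] shift [ 0.073 -0.598 -0.345]
[-4.65531774e-01  1.25653703e-01  7.53410869e-02  1.52329872e+00
 -1.01372096e-03 -5.79177207e-01]
```

```bash
python3 -m crank '0 -0.2 -0.12 0 0 0 -1;0 -0.4 -0.24 0 0 0 -1;0 -0.58 -0.32 0 0 0 -1;0.05 -0.58 -0.32 0 0 0 -1;0.05 -0.58 -0.32 0 0 0 -1'|sed -n 2p
python3 - <<'E'
from h import *
ob=arm.get_obs();c=arm.capture('wrist');cv2.imwrite('pics/k.png',c['pixels'])
togo((.533,-.2774,.08))
for X in [(.5329,-.2774,.1),(.5875,-.2673,.1),(.6411,-.2594,.1)]: print(np.round(wproj(c,ob,X),1))
E
```

```text
position: [0.5368, -0.2739, 0.2028]
pos [ 0.5375 -0.272   0.2035] tool y [-0.111  0.994  0.003] shift [ 0.617 -0.026 -0.023]
[311.2 200.1]
[316.3 262.3]
[318.5 313. ]
```

View pics/k.png

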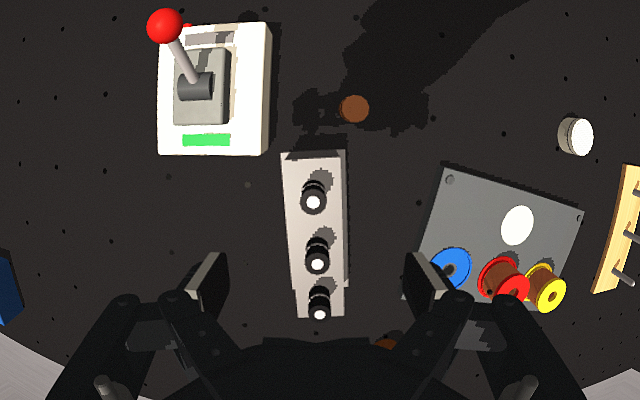

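The stand view shows three black cores with tops at (313,203), (317,263) and (319,314). The brown one at (355,108) is left alone, and the lever still leans off. I take the middle core, then the far one, since both are well clear of the lever.

```bash
python3 -m crank '0.1 0 0.2 0 0 0 -1;0.2 0 0.255 0 0 0 -1;0.35 -0.002 0.255 0 0 0 -1;0.35 -0.002 0.255 0 0 0 -1;0.35 -0.002 0.255 0 0 0 -1'|sed -n 2p
python3 - <<'E'
from h import *
ob=arm.get_obs();c=arm.capture('wrist')
im=c['pixels'];cv2.imwrite('pics/l.png',cv2.resize(im[120:340,240:400],None,fx=3,fy=3))
togo((.588,-.2668,.08))
for X in [(.588,-.2668,.1),(.588,-.2668,.064)]: print(((np.array(wproj(c,ob,X))-[240,120])*3).round())
E
```

```text
position: [0.5883, -0.2637, 0.1334]
pos [ 0.589  -0.2648  0.1356] tool y [-0.114  0.993  0.001] shift [ 0.278 -0.01  -0.005]
[210. 354.]
[212. 294.]
```

View pics/l.png

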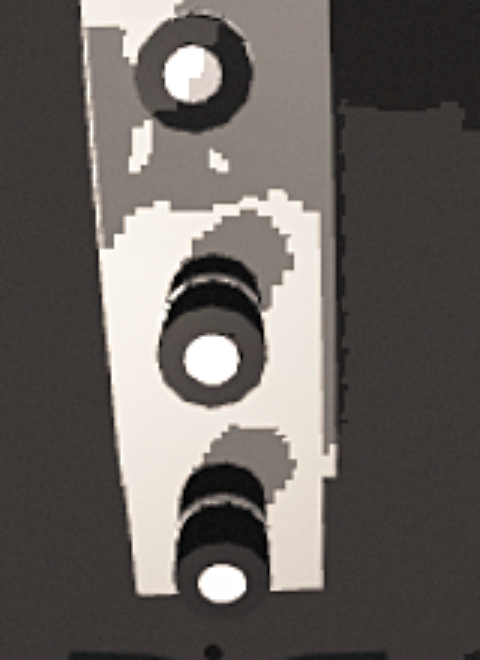

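The core's top is at (212,357) against (210,354) predicted, within 1 mm. Gripping.

```bash
python3 -m crank '0.15 -0.009 -0.003 0 0 0 -0.4;0.25 -0.009 -0.003 0 0 0 -0.4;0.27 -0.009 -0.003 0 0 0 -0.4;0.27 -0.009 -0.003 0 0 0 -0.4' 40|sed -n 2p
for i in 1 2; do python3 -m crank '0 0 0 0 0 0 1;0 0 0 0 0 0 1;0 0 0 0 0 0 1;0 0 0 0 0 0 1;0 0 0 0 0 0 1' 40; done
python3 -m crank '-0.1 0 0 0 0 0 1;-0.3 0 0 0 0 0 1;-0.5 0 0 0 0 0 1;-0.6 0 0 0 0 0 1;-0.6 0 0 0 0 0 1'
python3 -c 'import h;h.togo((.634,-.0173,.2))'
```

```text
position: [0.5881, -0.2676, 0.0815]
time: 20.03
position: [0.5893, -0.2685, 0.083]
ee_rot: [-0.09, 1.57, 0.088]
ft_force: [-0.5, 1.1, 5.4]
finger_gap: 0.0206
time: 20.45
position: [0.5892, -0.2685, 0.083]
ee_rot: [-0.09, 1.57, 0.088]
ft_force: [-0.9, 0.2, 6.2]
finger_gap: 0.0205
time: 20.87
position: [0.5909, -0.2695, 0.2082]
ee_rot: [-0.093, 1.564, 0.084]
ft_force: [-0.3, 0.3, -1.2]
finger_gap: 0.0206
pos [ 0.5909 -0.2695  0.2082] tool y [-0.113  0.994 -0.006] shift [0.035 1.229 0.357]
```

```bash
python3 -m crank '0 0.2 0.05 0 0 0 1;0 0.4 0.1 0 0 0 1;0 0.6 0.15 0 0 0 1;0 0.8 0.21 0 0 0 1;0 0.95 0.27 0 0 0 1'|sed -n 2p
python3 -m crank '0.02 0.1 0.03 0 0 0 1;0.02 0.275 0.085 0 0 0 1;0.02 0.275 0.085 0 0 0 1;0.02 0.275 0.085 0 0 0 1;0.02 0.275 0.085 0 0 0 1'|sed -n 2p
python3 - <<'E'
from h import *
ob=arm.get_obs();c=arm.capture('wrist');P=np.array(ob['position']);im=c['pixels'];cv2.imwrite('pics/n.png',cv2.resize(im[140:340,220:420],None,fx=3,fy=3))
togo((.634,-.0173,.2)); print(Rn.from_rotvec(ob['ee_rot']).as_matrix().round(3))
f=lambda X:((np.array(wproj(c,ob,X))-[220,140])*3).round()
print('head top',f(P+[0,0,.017]),'tip',f(P+[0,0,-.077]),'hole top coil',f((.634,-.0173,.064)),'seat hole',f((.634,-.0173,.02)))
E
```

```text
position: [0.6206, -0.0701, 0.2009]
position: [0.6314, -0.0166, 0.1966]
pos [ 0.6314 -0.0172  0.1966] tool y [-0.113  0.994  0.   ] shift [-0.017 -0.002  0.013]
[[-0.003 -0.114  0.994]
 [ 0.     0.994  0.114]
 [-1.     0.    -0.003]]
head top [286. 429.] tip [286. 226.] hole top coil [283. 174.] seat hole [283. 141.]
```

View pics/n.png

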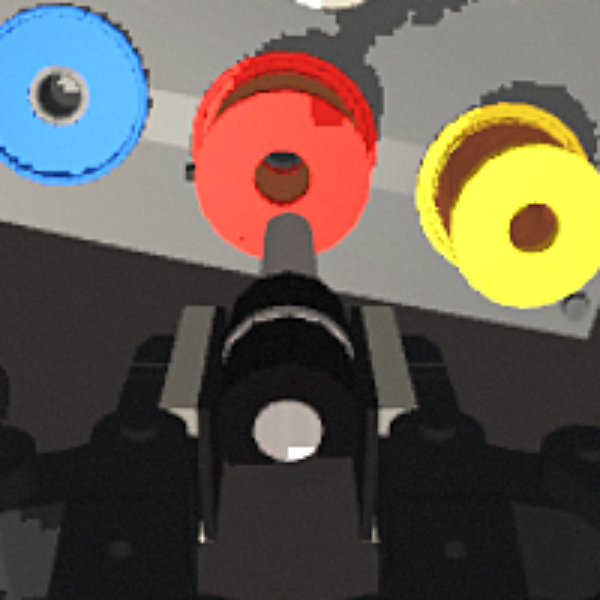

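Core held straight: head top (288,430) against (286,429) predicted, coil bore at (283,178). Moving over it and lowering.

```bash
python3 -m crank '0.05 -0.002 0.014 0 0 0 1;0.15 -0.002 0.014 0 0 0 1;0.2 -0.002 0.014 0 0 0 1;0.2 -0.002 0.014 0 0 0 1;0.2 -0.002 0.014 0 0 0 1'|sed -n 2,4p
python3 -c 'import h;h.togo((.6342,-.0175,.13))'
```

```text
position: [0.6335, -0.017, 0.1558]
ee_rot: [-0.088, 1.574, 0.089]
ft_force: [0.0, -0.5, -1.1]
pos [ 0.6335 -0.017   0.1558] tool y [-0.112  0.994  0.001] shift [ 0.129 -0.003  0.004]
```

```bash
python3 -m crank '0.06 -0.003 0.004 0 0 0 1;0.12 -0.003 0.004 0 0 0 1;0.18 -0.003 0.004 0 0 0 1;0.19 -0.003 0.004 0 0 0 1;0.19 -0.003 0.004 0 0 0 1'|sed -n 2,4p
python3 -m crank '0 0 0 0 0 0 1'|sed -n 2,4p
python3 -c 'import h;h.togo((.6342,-.0175,.095))'
```

```text
position: [0.634, -0.0168, 0.1169]
ee_rot: [-0.088, 1.574, 0.09]
ft_force: [0.0, 0.2, -0.5]
position: [0.6349, -0.017, 0.1186]
ee_rot: [-0.089, 1.572, 0.09]
ft_force: [0.3, -1.3, -0.4]
pos [ 0.6349 -0.017   0.1186] tool y [-0.113  0.994  0.001] shift [ 0.118 -0.002 -0.003]
```

```bash
python3 -m crank '0.03 -0.002 -0.003 0 0 0 1;0.06 -0.002 -0.003 0 0 0 1;0.09 -0.002 -0.003 0 0 0 1;0.12 -0.002 -0.003 0 0 0 1;0.12 -0.002 -0.003 0 0 0 1'|sed -n 2,4p
python3 -m crank '0.02 0 0 0 0 0 1;0.03 0 0 0 0 0 1;0.04 0 0 0 0 0 1;0.04 0 0 0 0 0 1'|sed -n 2,4p
```

```text
position: [0.6335, -0.0173, 0.0928]
ee_rot: [-0.088, 1.574, 0.09]
ft_force: [0.0, 0.6, -1.2]
position: [0.6342, -0.0175, 0.0863]
ee_rot: [-0.089, 1.572, 0.089]
ft_force: [-0.7, -0.4, -1.1]
```

In the hole (tip below the plate top). Pressing the last 3 mm.

```bash
python3 -m crank '0.01 0 0 0 0 0 1;0.02 0 0 0 0 0 1;0.02 0 0 0 0 0 1;0.02 0 0 0 0 0 1'|sed -n 2,4p
python3 -m crank '0.006 0 0 0 0 0 1;0.006 0 0 0 0 0 1;0.006 0 0 0 0 0 1'|sed -n 2,4p
```

```text
position: [0.6346, -0.0176, 0.083]
ee_rot: [-0.089, 1.571, 0.089]
ft_force: [0.8, -0.4, 1.0]
position: [0.6348, -0.0176, 0.083]
ee_rot: [-0.089, 1.57, 0.089]
ft_force: [-3.6, 0.4, 9.1]
```

Seated at TCP z 0.083 with contact force. Releasing and fetching the far core.

```bash
python3 -m crank '0 0 0 0 0 0 0;0 0 0 0 0 0 0;0 0 0 0 0 0 0;0 0 0 0 0 0 0'|tail -1
python3 -m crank '-0.2 0 0 0 0 0 0;-0.4 0 0 0 0 0 -0.4;-0.45 -0.15 0 0 0 0 -0.4;-0.45 -0.35 0 0 0 0 -0.4;-0.45 -0.55 0 0 0 0 -0.4'|sed -n 2p
python3 -m crank '0 -0.2 0.01 0 0 0 -0.4;0 -0.4 0.02 0 0 0 -0.4;0 -0.6 0.03 0 0 0 -0.4;0 -0.66 0.03 0 0 0 -0.4;0 -0.66 0.03 0 0 0 -0.4'|sed -n 2p
python3 - <<'E'
from h import *
ob=arm.get_obs();c=arm.capture('wrist');im=c['pixels']
X0=np.array((.642,-.259,.1)); 
hsv=cv2.cvtColor(im,cv2.COLOR_BGR2HSV);m=cv2.inRange(hsv,(0,0,170),(180,60,255));n,_,st,ce=cv2.connectedComponentsWithStats(m)
print('pred',np.round(wproj(c,ob,X0),1),[(ce[i].round(1),st[i,4],wonz(c,ob,*ce[i],.1).round(4)) for i in range(1,n) if 60<st[i,4]<800 and abs(ce[i][0]-315)<40])
togo(X0-[0,0,.017])
cv2.imwrite('pics/o.png',cv2.resize(im[120:340,200:440],None,fx=3,fy=3))
E
```

```text
finger_gap: 0.0428
position: [0.6479, -0.1276, 0.1733]
position: [0.6673, -0.2612, 0.1701]
pred [322.4 183.6] [(array([314.7,  22.7]), np.int32(191), array([ 0.5342, -0.2759,  0.1   ])), (array([323.4, 184.7]), np.int32(178), array([ 0.6427, -0.2583,  0.1   ]))]
pos [ 0.6675 -0.2588  0.1704] tool y [-0.111  0.994  0.001] shift [ 0.438  0.013 -0.125]
```

```bash
python3 -m crank '0 0.016 -0.1 0 0 0 -0.4;0.05 0.016 -0.123 0 0 0 -0.4;0.15 0.016 -0.123 0 0 0 -0.4;0.2 0.016 -0.123 0 0 0 -0.4;0.2 0.016 -0.123 0 0 0 -0.4'|sed -n 2p
python3 -m crank '0 0 0 0 0 0 -0.4'|sed -n 2p
python3 -c 'import h;h.togo((.6427,-.2583,.082))'
```

```text
position: [0.6417, -0.2546, 0.1284]
position: [0.6428, -0.2556, 0.131]
pos [ 0.6428 -0.2556  0.131 ] tool y [-0.114  0.993  0.002] shift [ 0.245 -0.014 -0.001]
```

```bash
python3 -m crank '0.12 -0.012 0 0 0 0 -0.4;0.22 -0.012 0 0 0 0 -0.4;0.24 -0.012 0 0 0 0 -0.4;0.24 -0.012 0 0 0 0 -0.4' 40|sed -n 2p
for i in 1 2; do python3 -m crank '0 0 0 0 0 0 1;0 0 0 0 0 0 1;0 0 0 0 0 0 1;0 0 0 0 0 0 1;0 0 0 0 0 0 1' 40; done
python3 -m crank '-0.1 0 0 0 0 0 1;-0.3 0 0 0 0 0 1;-0.5 0 0 0 0 0 1;-0.6 0 0 0 0 0 1;-0.6 0.1 0 0 0 0 1'
python3 -c 'import h;h.togo((.642,.062,.2))'
```

```text
position: [0.6426, -0.2585, 0.0826]
time: 26.47
position: [0.6439, -0.2597, 0.0853]
ee_rot: [-0.09, 1.57, 0.088]
ft_force: [-0.0, 1.5, 6.1]
finger_gap: 0.0206
time: 26.88
position: [0.644, -0.2597, 0.0853]
ee_rot: [-0.09, 1.57, 0.088]
ft_force: [0.6, 1.4, 6.2]
finger_gap: 0.0206
time: 27.3
position: [0.6432, -0.2434, 0.2104]
ee_rot: [-0.091, 1.564, 0.082]
ft_force: [1.6, 0.1, -1.0]
finger_gap: 0.0206
pos [ 0.6432 -0.2434  0.2104] tool y [-0.11   0.994 -0.006] shift [0.043 1.519 0.162]
```

```bash
python3 -m crank '0 0.2 0.02 0 0 0 1;0 0.4 0.04 0 0 0 1;0 0.6 0.06 0 0 0 1;0 0.8 0.08 0 0 0 1;0 0.98 0.1 0 0 0 1'|sed -n 2p
python3 -m crank '0 0.2 0.03 0 0 0 1;0 0.4 0.06 0 0 0 1;0 0.53 0.072 0 0 0 1;0 0.53 0.072 0 0 0 1;0 0.53 0.072 0 0 0 1'|sed -n 2p
python3 - <<'E'
from h import *
ob=arm.get_obs();c=arm.capture('wrist');P=np.array(ob['position']);im=c['pixels'];cv2.imwrite('pics/p.png',cv2.resize(im[140:340,220:420],None,fx=3,fy=3))
togo((.642,.062,.15)); print(Rn.from_rotvec(ob['ee_rot']).as_matrix().round(3))
f=lambda X:((np.array(wproj(c,ob,X))-[220,140])*3).round()
print('head top',f(P+[0,0,.015]),'tip',f(P+[0,0,-.079]),'hole top coil',f((.642,.062,.064)),'seat hole',f((.642,.062,.02)))
E
```

```text
position: [0.6385, -0.0402, 0.204]
position: [0.6411, 0.0661, 0.2039]
pos [0.6412 0.0648 0.2038] tool y [-0.114  0.993  0.   ] shift [ 0.269 -0.015  0.003]
[[-0.003 -0.116  0.993]
 [ 0.     0.993  0.116]
 [-1.     0.001 -0.003]]
head top [286. 422.] tip [286. 223.] hole top coil [272. 161.] seat hole [274. 130.]
```

View pics/p.png

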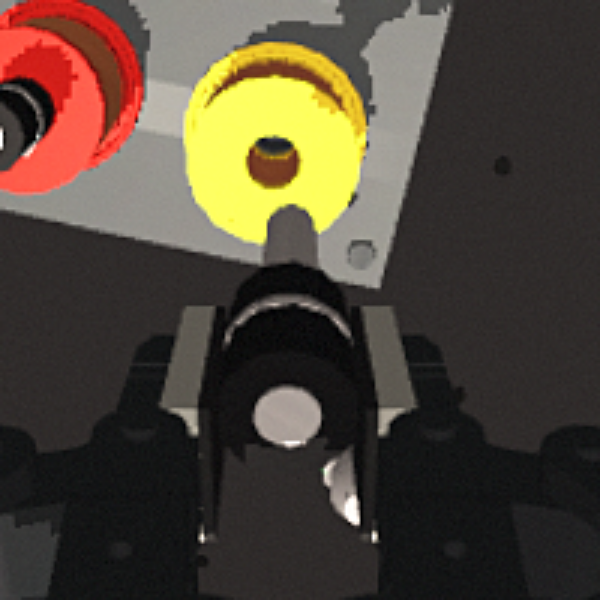

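Core held upright; head top at (288,415), 7 px above its prediction, so it sits about 1 mm toward -x. The yellow coil's bore (273,161) is as predicted, and the red core's head is seen standing on its coil.

```bash
python3 -m crank '0.05 -0.012 0.007 0 0 0 1;0.15 -0.012 0.007 0 0 0 1;0.22 -0.012 0.007 0 0 0 1;0.22 -0.012 0.007 0 0 0 1;0.22 -0.012 0.007 0 0 0 1'|sed -n 2,4p
python3 -m crank '0 0 0 0 0 0 1'|sed -n 2,4p
python3 -c 'import h;h.togo((.643,.0622,.12))'
```

```text
position: [0.6421, 0.0611, 0.1583]
ee_rot: [-0.087, 1.574, 0.088]
ft_force: [0.2, 0.4, 0.1]
position: [0.6431, 0.0614, 0.1602]
ee_rot: [-0.088, 1.571, 0.088]
ft_force: [0.5, 0.1, -0.4]
pos [0.6431 0.0614 0.1602] tool y [-0.112  0.994  0.   ] shift [0.201 0.004 0.001]
```

```bash
python3 -m crank '0.06 0.004 0 0 0 0 1;0.12 0.004 0 0 0 0 1;0.18 0.004 0 0 0 0 1;0.2 0.004 0 0 0 0 1;0.2 0.004 0 0 0 0 1'|sed -n 2,4p
python3 -m crank '0.03 0 0 0 0 0 1;0.06 0 0 0 0 0 1;0.09 0 0 0 0 0 1;0.11 0 0 0 0 0 1;0.11 0 0 0 0 0 1'|sed -n 2,4p
python3 -m crank '0 0 0 0 0 0 1;0 0 0 0 0 0 1'|sed -n 2,4p
```

```text
position: [0.6414, 0.0632, 0.1172]
ee_rot: [-0.088, 1.575, 0.09]
ft_force: [-0.3, -0.4, -1.6]
position: [0.6418, 0.0632, 0.0962]
ee_rot: [-0.088, 1.573, 0.09]
ft_force: [-0.2, -0.1, -1.0]
position: [0.6426, 0.0631, 0.0978]
ee_rot: [-0.089, 1.572, 0.089]
ft_force: [1.0, -0.7, -0.2]
```

```bash
python3 -m crank '0.02 -0.004 0 0 0 0 1;0.04 -0.004 0 0 0 0 1;0.055 -0.004 0 0 0 0 1;0.06 -0.004 0 0 0 0 1;0.06 -0.004 0 0 0 0 1'|sed -n 2,4p
python3 -m crank '0.005 0 0 0 0 0 1;0.012 0 0 0 0 0 1;0.012 0 0 0 0 0 1'|sed -n 2,4p
```

```text
position: [0.6425, 0.0623, 0.0854]
ee_rot: [-0.089, 1.572, 0.089]
ft_force: [0.1, -0.6, -1.4]
position: [0.6429, 0.0623, 0.0852]
ee_rot: [-0.089, 1.57, 0.089]
ft_force: [-6.6, 0.5, 12.1]
```

Seated at TCP z 0.0852. Releasing, rising, and relocating the pot.

```bash
python3 -m crank '0 0 0 0 0 0 0;0 0 0 0 0 0 0;0 0 0 0 0 0 0;0 0 0 0 0 0 0'|tail -1
python3 -m crank '-0.2 0 0 0 0 0 0;-0.4 0 0 0 0 0 -0.4;-0.6 0 -0.1 0 0 0 -1;-0.7 0 -0.3 0 0 0 -1;-0.7 0 -0.5 0 0 0 -1'|sed -n 2p
python3 -m crank '0 0 -0.15 0 0 0 -1;0 0 -0.3 0 0 0 -1;0 0 -0.3 0 0 0 -1'|sed -n 2p
python3 - <<'E'
from h import *
ob=arm.get_obs();c=arm.capture('wrist');im=c['pixels'];cv2.imwrite('pics/q.png',im);print(ob['time'])
hsv=cv2.cvtColor(im,cv2.COLOR_BGR2HSV);m=cv2.inRange(hsv,(0,0,150),(180,70,255));n,_,st,ce=cv2.connectedComponentsWithStats(m)
for i in range(1,n):
  if st[i,4]>300: print(st[i],ce[i].round(1),wonz(c,ob,*ce[i],.03).round(4))
print('pot pred',np.round(wproj(c,ob,(.427,.069,.03)),1),'disc',np.round(wproj(c,ob,(.5595,-.0100,.02)),1)); togo((.427,.069,.1))
E
```

```text
finger_gap: 0.0426
position: [0.5484, 0.0509, 0.2279]
position: [0.483, 0.0448, 0.2233]
31.35
[   0   85   46   94 2541] [ 23.7 132.4] [ 0.4466 -0.4012  0.03  ]
[ 322  110   47   46 1726] [344.7 132.5] [0.4268 0.0698 0.03  ]
[  48  179   56  120 2243] [ 75.2 242.6] [ 0.6073 -0.2972  0.03  ]
[  163   181   215   135 14381] [263.3 238.1] [ 0.556  -0.0074  0.03  ]
[   0  336   63   64 2635] [ 23.9 373.7] [ 1.0718 -0.6796  0.03  ]
[156 353  24  20 319] [167.2 362.3] [ 0.8011 -0.1606  0.03  ]
[584 374  56  26 961] [616.8 389.8] [1.0204 1.0791 0.03  ]
pot pred [344.  132.6] disc [262.3 237.3]
pos [0.4854 0.0446 0.2236] tool y [-0.113  0.994  0.   ] shift [ 0.619  0.154 -0.275]
```

View pics/q.png

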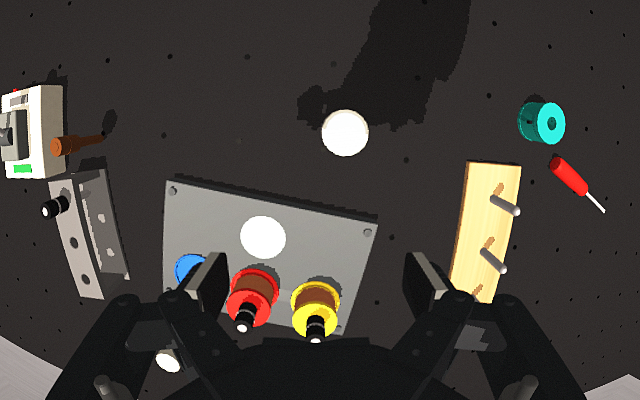

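The pot is still at (345,133), i.e. (0.427, 0.070). Both cores stand on their coils. Fetching the pot.

```bash
python3 -m crank '0.15 0.1 -0.14 0 0 0 -1;0.3 0.157 -0.275 0 0 0 -1;0.5 0.157 -0.275 0 0 0 -1;0.62 0.157 -0.275 0 0 0 -1;0.62 0.157 -0.275 0 0 0 -1'|sed -n 2p
python3 -m crank '0 0 0 0 0 0 -1'|sed -n 2p
python3 - <<'E'
from h import *
togo((.427,.070,.015))
ob=arm.get_obs();c=arm.capture('wrist');im=c['pixels'];hsv=cv2.cvtColor(im,cv2.COLOR_BGR2HSV);m=cv2.inRange(hsv,(0,0,150),(180,70,255));n,_,st,ce=cv2.connectedComponentsWithStats(m)
print([(st[i],wonz(c,ob,*ce[i],.03).round(4)) for i in range(1,n) if st[i,4]>300 and abs(ce[i][0]-315)<60])
E
```

```text
position: [0.4257, 0.0702, 0.0944]
position: [0.4283, 0.0697, 0.0992]
pos [0.4283 0.0697 0.0992] tool y [-0.113  0.994  0.001] shift [ 0.421  0.002 -0.004]
[(array([ 280,  174,   72,   76, 4229], dtype=int32), array([0.4236, 0.0695, 0.03  ])), (array([ 216,  302,  148,   48, 3440], dtype=int32), array([0.5267, 0.048 , 0.03  ]))]
```

```bash
python3 -m crank '0.2 0.001 -0.014 0 0 0 -1;0.35 0.001 -0.014 0 0 0 -1;0.415 0.001 -0.014 0 0 0 -1;0.415 0.001 -0.014 0 0 0 -1' 30|sed -n 2p
for i in 1 2; do python3 -m crank '0 0 0 0 0 0 1;0 0 0 0 0 0 1;0 0 0 0 0 0 1;0 0 0 0 0 0 1' 30; done
python3 -m crank '-0.1 0 0 0 0 0 1;-0.3 0 0 0 0 0 1;-0.45 0 0 0 0 0 1;-0.45 0 0 0 0 0 1'
python3 - <<'E'
from h import *
togo((.5595,-.010,.1))
E
```

```text
position: [0.4253, 0.0694, 0.0158]
time: 32.62
position: [0.4275, 0.0691, 0.019]
ee_rot: [-0.089, 1.568, 0.089]
ft_force: [-0.4, -0.4, 6.8]
finger_gap: 0.0482
time: 32.95
position: [0.4275, 0.0692, 0.019]
ee_rot: [-0.089, 1.568, 0.089]
ft_force: [-0.9, -1.1, 7.0]
finger_gap: 0.0479
time: 33.28
position: [0.4297, 0.0689, 0.114]
ee_rot: [-0.09, 1.562, 0.088]
ft_force: [1.5, -1.0, -0.2]
finger_gap: 0.048
pos [0.4297 0.0689 0.114 ] tool y [-0.113  0.994 -0.002] shift [ 0.075 -0.465  0.6  ]
```

```bash
python3 -m crank '-0.05 -0.12 0.15 0 0 0 1;-0.05 -0.24 0.3 0 0 0 1;-0.05 -0.36 0.45 0 0 0 1;-0.05 -0.465 0.585 0 0 0 1;-0.05 -0.465 0.585 0 0 0 1'|sed -n 2p
python3 -m crank '0 0 0 0 0 0 1;0 0 0 0 0 0 1'|sed -n 2,5p
python3 - <<'E'
from h import *
ob=arm.get_obs();c=arm.capture('wrist');P=np.array(ob['position']);im=c['pixels'];cv2.imwrite('pics/r.png',im[120:360,200:440].repeat(2,0).repeat(2,1))
hsv=cv2.cvtColor(im,cv2.COLOR_BGR2HSV);m=cv2.inRange(hsv,(0,0,140),(180,70,255));n,_,st,ce=cv2.connectedComponentsWithStats(m)
print([(st[i],ce[i].round(1),(wonz(c,ob,*ce[i],P[2]+.011)-P).round(4)) for i in range(1,n) if st[i,4]>300 and abs(ce[i][0]-315)<60])
a=np.linspace(0,6.28,60);q=np.array([wproj(c,ob,P+[.025*np.cos(t),.025*np.sin(t),.011]) for t in a]);print('pred box',q.min(0).round(),q.max(0).round(),'view coords',((q.min(0)-[200,120])*2).round(),((q.max(0)-[200,120])*2).round())
togo((.5595,-.010,.039))
E
```

```text
position: [0.5566, -0.0132, 0.115]
position: [0.5524, -0.0096, 0.1164]
ee_rot: [-0.088, 1.572, 0.09]
ft_force: [0.1, 0.3, -0.4]
finger_gap: 0.0479
[(array([ 279,  183,   71,   39, 1451], dtype=int32), array([312.3, 199.1]), array([-0.0362, -0.0053,  0.011 ])), (array([ 263,  225,  106,   93, 7813], dtype=int32), array([315.6, 270.8]), array([-0.0029, -0.0002,  0.011 ]))]
pred box [261. 225.] [370. 319.] view coords [122. 211.] [339. 399.]
pos [ 0.5522 -0.0093  0.1166] tool y [-0.113  0.994  0.001] shift [ 0.388 -0.008  0.037]
```

The viewer is used up, so from here I rely on numbers. The pot's box agrees with its prediction (263..369 by 225..318 against 261..370 by 225..319), so it is centred in the grip. Lowering it onto the disc.

```bash
python3 -m crank '0.1 -0.005 0.037 0 0 0 1;0.2 -0.005 0.037 0 0 0 1;0.3 -0.005 0.037 0 0 0 1;0.34 -0.005 0.037 0 0 0 1;0.34 -0.005 0.037 0 0 0 1'|sed -n 2,4p
python3 -m crank '0 0 0 0 0 0 1;0 0 0 0 0 0 1'|sed -n 2,4p
python3 -c 'import h;h.togo((.5595,-.010,.039))'
```

```text
position: [0.5581, -0.0089, 0.0467]
ee_rot: [-0.089, 1.574, 0.091]
ft_force: [-1.4, 0.1, -1.7]
position: [0.5607, -0.0098, 0.0499]
ee_rot: [-0.089, 1.57, 0.089]
ft_force: [-0.8, -0.4, -0.1]
pos [ 0.5607 -0.0098  0.0499] tool y [-0.113  0.994 -0.   ] shift [ 0.055 -0.    -0.006]
```

```bash
python3 -m crank '0.03 0 -0.004 0 0 0 1;0.05 0 -0.004 0 0 0 1;0.052 0 -0.004 0 0 0 1;0.056 0 -0.004 0 0 0 1;0.056 0 -0.004 0 0 0 1'|sed -n 2,4p
python3 -m crank '0.004 0 0 0 0 0 1;0.004 0 0 0 0 0 1'|sed -n 2,4p
```

```text
position: [0.5598, -0.0101, 0.0384]
ee_rot: [-0.089, 1.57, 0.089]
ft_force: [-4.0, 0.8, 11.2]
position: [0.5598, -0.0101, 0.0384]
ee_rot: [-0.089, 1.57, 0.089]
ft_force: [-7.1, 0.8, 17.6]
```

```bash
python3 -m crank '-0.01 0 0 0 0 0 -0.45;-0.01 0 0 0 0 0 -0.45;-0.01 0 0 0 0 0 -0.45;-0.01 0 0 0 0 0 -0.45;-0.01 0 0 0 0 0 -0.45'|tail -2
python3 -m crank '-0.2 0 0 0 0 0 -0.45;-0.4 0 0 0 0 0 -0.45;-0.6 0 0 0 0 0 -0.45;-0.8 0 0 0 0 0 -0.45;-0.95 0 -0.1 0 0 0 0'|sed -n 2p
python3 -m crank '0 0 -0.2 0 0 0 1;0 -0.1 -0.35 0 0 0 1;0 -0.3 -0.4 0 0 0 1;0 -0.5 -0.4 0 0 0 1;0 -0.6 -0.4 0 0 0 1'|sed -n 2p
python3 - <<'E'
from h import *
togo((.355,-.392,.23)); print(arm.get_obs()['joints'])
c=arm.capture('top');s=arm.capture('side');hs=[cv2.cvtColor(k['pixels'],cv2.COLOR_BGR2HSV) for k in (c,s)]
m=cv2.inRange(hs[1],(0,0,170),(180,60,255)); q=proj(s,(.5595,-.01,.05));print('side pot top pred',np.round(q,1))
n,_,st,ce=cv2.connectedComponentsWithStats(m)
print([(st[i],ce[i].round(1)) for i in range(1,n) if st[i,4]>80 and np.hypot(*(ce[i]-q))<30])
red=cv2.inRange(hs[1],(0,130,100),(8,255,255))|cv2.inRange(hs[1],(174,130,100),(180,255,255))
n,_,st,ce=cv2.connectedComponentsWithStats(red)
print('ball off pred',np.round(proj(s,(.400,-.391,.142)),1),[(st[i],ce[i].round(1)) for i in range(1,n) if st[i,4]>40 and ce[i][1]>300])
E
```

```text
ft_force: [0.5, -1.0, -0.5]
finger_gap: 0.0618
position: [0.5416, -0.0125, 0.2312]
position: [0.4735, -0.1439, 0.2285]
pos [ 0.4735 -0.1439  0.2285] tool y [-0.111  0.994 -0.001] shift [-0.005 -1.167 -0.727]
[-0.55877396 -0.21823829 -0.23357812  1.55636564 -0.00205659 -0.67028087]
side pot top pred [308.  234.4]
[(array([ 286,  207,   72,   71, 2656], dtype=int32), array([317.1, 245.6]))]
ball off pred [267.6 341.1] [(array([266, 334,  13,  13, 121], dtype=int32), array([271.9, 339.9]))]
```

```bash
python3 -m crank '0 -0.17 -0.12 0 0 0 1;0 -0.34 -0.24 0 0 0 1;0 -0.51 -0.36 0 0 0 1;0 -0.68 -0.48 0 0 0 1;0 -0.85 -0.6 0 0 0 1'|sed -n 2p
python3 -m crank '0 -0.17 -0.1 0 0 0 1;0 -0.3 -0.12 0 0 0 1;0 -0.3 -0.12 0 0 0 1;0 -0.3 -0.12 0 0 0 1'|sed -n 2p
python3 - <<'E'
from h import *
ob=arm.get_obs();togo((.36,-.392,.133)); print(ob['joints'])
c=arm.capture('wrist');hsv=cv2.cvtColor(c['pixels'],cv2.COLOR_BGR2HSV);red=cv2.inRange(hsv,(0,130,100),(8,255,255))|cv2.inRange(hsv,(174,130,100),(180,255,255))
n,_,st,ce=cv2.connectedComponentsWithStats(red);print([(st[i],ce[i].round(1),wonz(c,ob,*ce[i],.142).round(3)) for i in range(1,n) if st[i,4]>200])
E
```

```text
position: [0.373, -0.3238, 0.2286]
position: [0.3565, -0.3857, 0.228]
pos [ 0.3565 -0.3857  0.228 ] tool y [-0.111  0.994  0.002] shift [ 0.475 -0.034  0.015]
[-1.07283737 -0.12203228 -0.14813671  1.54783245 -0.00210075 -1.1844455 ]
[(array([ 539,    0,   84,   68, 1541], dtype=int32), array([580.1,  40.7]), array([ 0.165, -0.157,  0.142]))]
```

```bash
python3 -m crank '0.2 -0.03 0 0 0 0 1;0.4 -0.03 0 0 0 0 1;0.475 -0.03 0 0 0 0 1;0.475 -0.03 0 0 0 0 1'|sed -n 2,4p
python3 -m crank '0 0 0.1 0 0 0 1;0 0 0.2 0 0 0 1;0 0 0.3 0 0 0 1;0 0 0.38 0 0 0 1;0 0 0.43 0 0 0 1'|sed -n 2,4p
python3 -m crank '0 0 0 0 0 0 1;0 0 0 0 0 0 1'|sed -n 2,4p
```

```text
position: [0.3567, -0.3874, 0.1292]
ee_rot: [-0.085, 1.575, 0.096]
ft_force: [0.2, 0.9, -0.5]
position: [0.4449, -0.3809, 0.1355]
ee_rot: [-0.092, 1.57, 0.09]
ft_force: [-1.3, -0.4, -0.3]
position: [0.4431, -0.3812, 0.1343]
ee_rot: [-0.09, 1.571, 0.09]
ft_force: [-0.2, 0.7, 0.1]
```

```bash
python3 -m crank '0 -0.01 0.04 0 0 0 1;0 -0.02 0.07 0 0 0 1;0 -0.02 0.07 0 0 0 1'|sed -n 2,4p
python3 -m crank '0 0 0.02 0 0 0 1;0 0 0.03 0 0 0 1;0 0 0.03 0 0 0 1'|sed -n 2,4p
```

```text
position: [0.4576, -0.3843, 0.1334]
ee_rot: [-0.089, 1.571, 0.089]
ft_force: [-0.5, -0.1, 0.5]
position: [0.4618, -0.3836, 0.1332]
ee_rot: [-0.088, 1.575, 0.089]
ft_force: [-7.2, -1.1, 1.8]
```

```bash
python3 -m crank '0 0 0.015 0 0 0 1;0 0 0.02 0 0 0 1;0 0 0.02 0 0 0 1'|sed -n 2,4p
python3 -m crank '0 0 0.01 0 0 0 1;0 0 0.02 0 0 0 1;0 0 0.02 0 0 0 1'|sed -n 2,4p
```

```text
position: [0.4625, -0.3835, 0.133]
ee_rot: [-0.087, 1.582, 0.087]
ft_force: [-26.0, -1.9, 8.0]
position: [0.4631, -0.3835, 0.133]
ee_rot: [-0.085, 1.589, 0.086]
ft_force: [-45.2, -2.8, 13.9]
```

Against the stop at 45 N, so fully on. Backing off, rising clear, and checking everything.

```bash
python3 -m crank '0 0 -0.15 0 0 0 1;0 0 -0.3 0 0 0 1;-0.1 0 -0.4 0 0 0 1;-0.3 0 -0.4 0 0 0 1;-0.5 0 -0.4 0 0 0 1'|sed -n 2,4p
python3 -m crank '-0.1 0 0 0 0 0 1;-0.1 0 0 0 0 0 1;-0.1 0 0 0 0 0 1'|sed -n 2,4p
python3 - <<'E'
from h import *
c=arm.capture('top');s=arm.capture('side');H=lambda k:cv2.cvtColor(k['pixels'],cv2.COLOR_BGR2HSV)
cv2.imwrite('pics/z_top.png',c['pixels']);cv2.imwrite('pics/z_side.png',s['pixels'])
def near(k,lo,hi,X,rad=14,amin=20):
    hs=H(k);m=cv2.inRange(hs,lo,hi)
    if lo[0]==0 and hi[0]<15: m=m|cv2.inRange(hs,(172,lo[1],lo[2]),(180,255,255))
    q=np.array(proj(k,X));u,v=q.round().astype(int);w=np.zeros_like(m);cv2.circle(w,(int(u),int(v)),rad,255,-1);m&=w
    n,_,st,ce=cv2.connectedComponentsWithStats(m); return q.round(1),[(ce[i].round(1).tolist(),int(st[i,4])) for i in range(1,n) if st[i,4]>=amin]
R=((0,110,90),(10,255,255));Y=((18,110,100),(36,255,255));W=((0,0,235),(180,45,255))
print('ball on side',near(s,*R,(.4764,-.3866,.145)),'top',near(c,*R,(.4764,-.3866,.145)))
print('coil_r top',near(c,*R,(.6342,-.0175,.064)),'coil_y',near(c,*Y,(.6425,.0623,.064)))
for n,X in(('core r',(.6342,-.0175,.1)),('core y',(.6425,.0623,.1))): print(n,near(c,*W,X,8,3),near(s,*W,X,8,3))
g=cv2.cvtColor(c['pixels'],cv2.COLOR_BGR2GRAY);u,v=proj(c,(.5598,-.0101,.05));p=g[int(v)-14:int(v)+15,int(u)-14:int(u)+15]
print('pot top pred',u,v); print(p[::2,::2]) 
print(arm.get_obs()['time'])
E
```

```text
position: [0.3899, -0.3906, 0.2332]
ee_rot: [-0.085, 1.573, 0.09]
ft_force: [0.1, -1.4, 1.2]
position: [0.3922, -0.3922, 0.2551]
ee_rot: [-0.09, 1.57, 0.087]
ft_force: [-0.2, 0.1, -0.0]
ball on side (array([302.7, 332.7]), [([306.8, 332.1], 124)]) top (array([464.5, 233.3]), [([463.6, 230.0], 49)])
coil_r top (array([334.6, 180. ]), [([333.2, 182.6], 235)]) coil_y (array([308.9, 177. ]), [([308.7, 179.9], 238)])
core r (array([335.3, 178.7]), [([339.0, 172.8], 5), ([335.4, 178.6], 15)]) (array([335. , 220.2]), [([335.1, 220.1], 8)])
core y (array([308.8, 175.6]), [([309.0, 168.9], 8), ([308.5, 175.9], 15)]) (array([331.6, 200.9]), [([331.5, 201.0], 6)])
pot top pred 331.75184001451885 204.21054561588326
[[242 243 242 244 220 156 158 135 128 129 139 192 245 243 243]
 [241 242 242 243 244 219 158 159 156 161 236 243 243 243 243]
 [242 242 242 242 242 244 235 229 235 244 243 242 243 242 243]
 [242 242 242 242 241 243 248 248 248 245 242 241 242 243 243]
 [242 242 242 241 247 247 247 247 247 247 248 242 242 242 242]
 [242 242 241 245 247 247 247 247 247 247 247 248 242 242 242]
 [241 241 241 247 247 247 247 247 247 247 247 248 241 242 242]
 [241 241 242 247 247 247 247 247 247 247 247 248 241 242 242]
 [241 241 241 230 248 247 247 247 247 247 247 247 241 241 242]
 [240 241 242 211 248 247 247 247 247 247 247 248 241 241 241]
 [241 241 241 216 245 248 247 247 247 247 248 244 241 241 241]
 [241 241 241 234 163 226 251 249 249 249 238 240 240 240 242]
 [241 240 241 241 225 169 166 186 197 230 241 240 240 241 241]
 [243 242 241 241 242 242 239 231 241 241 241 241 240 240 240]
 [117 145 178 202 209 222 234 244 243 242 242 242 242 241 241]]
39.9167
```

The measured top and side points agree with the expected heights: both core heads at seated height, pot centred on the disc with its shadow, ball on the on side. Handing in.

```bash
python3 -c "
from cell import arm; print(arm.sign_off())"
```

```text
the job is handed in; nothing more can be done
None
```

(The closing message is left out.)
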